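# Unload the worm-driven sample changer

## Task

Unload the sample changer: slide the blue shutter fully open, then wind the crank knob to bring each vial on the carousel in turn beneath the port, lift it straight up and out and stand it upright in a cell of the wooden bottle carrier. When no vial is left in the carousel, leave the carousel standing on a division and slide the shutter fully shut again. Do not disturb the beaker and the bottles standing around.

Things in the scene. Friction and masses are not known exactly. Their poses are not given: they have to be found in the camera images.
- changer: Sample changer, fixed to the bench; place and yaw vary. Grey base 220 x 220 x 12 mm; origin under its centre, on the carousel's axis; x points from the front (port side) to the back, y to the left seen from the robot. Four posts carry a fixed clear cover (top 142 mm up) over everything but the port. Grey worm gearbox with the crank knob at its right (-y), 100 x 100 x 70 mm.
- port (a point): centre of the port, at the height of the cover's top, 70 mm in front of the carousel's axis. The port is a slot in the cover, 64 mm wide (changer's y), running from 6 mm in front of the carousel's axis out to the open front edge: fingers go down into it best when apart along the changer's x. Only the vial in the cup beneath the port can come out.
- pointer (a point): red pointer at the front of the base, where the black division marks of the carousel's disc (one at each cup) pass. The six white cups sit on a circle of 70 mm radius about the changer's origin, 60 deg apart: 42 mm outside, 34 mm inside, floor 26 mm and rim 88 mm above the bench.
- carousel (a joint): turn of the carousel (rad, counter-clockwise from above), 0 at the start with an empty cup under the port. One division (cup to cup) is 1.0472 rad; it stands on a division when a cup is centred beneath the port. The worm turns it by 1/12 of the crank's turn, in the same sense; it cannot be pushed round.
- crank (a joint): turn of the crank knob (rad, counter-clockwise seen from above, 0 at the start, turns either way, as many turns as needed); 12 turns of it make one turn of the carousel, so 2 turns (12.566 rad) make one division. It needs about 0.15 N m (some 5 N at the handle) and stays where it is left.
- crank_axis (a point): on the vertical axis of the crank knob (black disc, 84 mm across, its top 96 mm above the bench), at [-0.040, -0.165] m in the changer's x, y, 119 mm above the bench (height to grip the handle)
- crank_handle (a point): middle of the red upright handle of the crank knob: 16 mm thick, 41 mm tall (98 to 138 mm above the bench), 32 mm off the knob's axis; this point is 119 mm above the bench. The handle spins freely on its pin, so it can be held with a fixed gripper and led round in circles.
- shutter (a joint): slide of the blue shutter along the changer's +y: 0 = fully shut over the port, 0.080 m = fully open at its end stop; friction about 2 N, stays where it is left. Starts 0 to 12 mm open.
- shutter_tab (a point): centre of the black grip on the shutter: 44 mm along the changer's x, 12 mm thick along y, 30 mm tall; this point is 164.5 mm above the bench, the grip's top 175.5 mm, the shutter plate's top (104 x 72 mm plate) 146.5 mm
- crate: loose wooden bottle carrier, open-topped, 104 x 154 mm (its x, y), 64 mm tall, walls and floor 4 mm; six square cells 46 mm wide, two along its x and three along its y, centred at x = -25 or +25 mm and y = -50, 0 or +50 mm from its origin (under its centre), about 1.2 kg
- vial_a: sample vial with blue cap (may be absent): amber body 31.6 mm across and 72 mm tall, cap 28 mm across and 33 mm tall on top, 105 mm in all, flat bottom, about 0.11 kg; origin at the centre of its underside, z up its axis. At the start it stands 62 mm deep in a snug cup of the carousel, 1 mm of play all round, its cap's top 131 mm above the bench and under the cover.
- vial_b: sample vial with green cap (may be absent): amber body 31.6 mm across and 72 mm tall, cap 28 mm across and 33 mm tall on top, 105 mm in all, flat bottom, about 0.11 kg; origin at the centre of its underside, z up its axis. At the start it stands 62 mm deep in a snug cup of the carousel, 1 mm of play all round, its cap's top 131 mm above the bench and under the cover.
- vial_c: sample vial with orange cap (may be absent): amber body 31.6 mm across and 72 mm tall, cap 28 mm across and 33 mm tall on top, 105 mm in all, flat bottom, about 0.11 kg; origin at the centre of its underside, z up its axis. At the start it stands 62 mm deep in a snug cup of the carousel, 1 mm of play all round, its cap's top 131 mm above the bench and under the cover.
- vial_d: sample vial with yellow cap (may be absent): amber body 31.6 mm across and 72 mm tall, cap 28 mm across and 33 mm tall on top, 105 mm in all, flat bottom, about 0.11 kg; origin at the centre of its underside, z up its axis. At the start it stands 62 mm deep in a snug cup of the carousel, 1 mm of play all round, its cap's top 131 mm above the bench and under the cover.
- beaker: large clear beaker, 112 x 121 x 136 mm, bystander; origin under its centre
- wash: white wash bottle with blue cap and spout, 60 x 92 x 192 mm, bystander; origin under its centre
- dropper: brown dropper bottle, 33 x 33 x 100 mm, bystander; origin under its centre
- dropper2: clear dropper bottle, 33 x 33 x 100 mm, bystander; origin under its centre

How it is judged:
By the outcome, as a careful person would: the job done as asked, in the order asked, and still so for the second after the job is handed in, with the robot touching nothing.
Of vial_a, vial_b, vial_c, vial_d only 2 to 3 are there at a start; the rules pass over those that are not, and their reading is None.
At some moment in a run one of crate may be knocked a few centimetres aside while the robot is not near it.
It also fails if it takes over 210 s, if anything falls off the work surface, if the arm or the gripper's body presses on something with over 40 N, if the wrist force passes 120 N, or if a joint passes its speed limit or range.

## Robot

A 6-joint arm with a two-finger parallel gripper is mounted at the origin on a cart in front of the work surface, level with it; the furniture and walls round the work are solid. World frame = base frame: x ahead of the robot, y to its left, z up, the work surface at z = 0. Lengths are in m, angles in degrees, forces in N, time in s.
With the tool pointing down it reaches from about 0.35 to 0.875 m from the base axis. Payload 4.2 kg.
Tool frame: the origin (TCP) lies at the very end of the fingers, on their centre line; the grasp point (between the pads) lies 19 mm behind it (arm.grip_point_offset is the distance from the TCP to the grasp point, in m); z points along the fingers, x is the direction in which the jaws open and shut, and the axes are right-handed (so a half turn about z gives the same grasp; the last joint's range is limited). The gripper opens to 87 mm and grips with 3 to 60 N. Pads are 19 mm wide; open, the fingers measure 117 mm over their backs; the gripper's body (75 mm by 190 mm) begins 51 mm behind the grasp point.
Start: joints at [88.9, 22.042, 0.453, 0, -68.411, -14.817], TCP at [0.171, 0.601, 0.223] pointing down, gripper open.
Joint ranges: [-179.83, 179.83], [-69.29, 118.12], [-61.27, 80.66], [-181.25, 117.63], [-171.15, -9.14], [-177.46, 177.46]. Speed limits (degrees/s): [159.86, 159.86, 180, 180, 180, 180].

## Interface

Orientations are given as [roll, pitch, yaw] about the fixed x, y, z axes, in that order (R = Rz(yaw) Ry(pitch) Rx(roll)).
In Python, from rig import arm gives the robot as it stands.
- The arm moves only by the tool move_arm, never from a script. Its argument "rows" is a list of rows, each an object with "travel": the shift along the tool's x, y, z in mm, a list of three; "yaw": the turn about the tool's z in rad; "jaw": the closure, from 0 (fully open) to 1 (shut). A call has 1 to 12 rows; each row shifts and turns the commanded pose from where the row before left it, along the tool's axes as they then stand; what a row does not reach is not made up. A row lasts 1/8 s, in which the tool goes at most 62.5 mm and 10.7 degrees, less where a joint would pass 70% of its speed; a pose out of reach is approached as far as the arm can. A call is refused whole if a number of a shift passes 62.5 or a number of a turn 0.188, either way. A call with a gripper value outside its range is refused whole. The fingers move at their own pace and stop on an object; "grip_force" is the grip in N (left out, the last holds). Time passes only in rows, so rows that do not move let the fingers close. It gives the time, the measured TCP pose, the force and the opening at its end, in the units of the state.
- arm.read_state(): the state, without advancing time (a new reading comes with each control period).
- arm.read_camera(name): name is "scene" or "top"; returns a dict with "pixels" (420x560x3 uint8, blue, green, red), "vertical_fov" (degrees; the focal length in pixels is half the picture's height over the tangent of half this angle, whatever the lens; pixels are square), "cx", "cy" (the principal point, pixels), "position" and "rotation" of the camera in the world. Camera axes: x right, y down, z forward; pixel columns grow to the right and rows downward; lengths in m; the calibration is good to about 2 mm. A picture is of the moment at which its call begins. There is no depth.
- arm.hand_in(): hands the job in, once; it reports no verdict.
The state is a dict: "time_s": time; "qpos": joint angles; "joint_velocities": joint speeds; "tau": joint torques, N m; "ee_pos": TCP position; "orientation": TCP orientation; "force": force on the tool from outside, world axes, zero at the start; "moment": the same for the moment, N m; "grip_width": opening from 0.0 (shut) to 1.0 (fully open).
Only numpy, scipy, OpenCV 4.12 (cv2) and the standard library are available. Lean on these libraries where they do the work, as an engineer would, in place of code of your own. Each camera call takes 0.05 s, during which the arm holds its last target.

## Working session

There is one attempt and no reset: what is moved stays moved. The work goes in short steps, Python scripts to look and compute and a tool call to move; the robot and the scene stay as the last step left them, time stands still between calls to the robot, and variables do not carry over. Pictures are saved under pics/ and viewed, and the job is handed in when it is done.

Besides the shell and the picture viewer there is one more tool, called after "Call:" as a command line: name --argument value ..., lists and objects as JSON in quotes. move_arm: Moves the arm, as the interface text tells. Its arguments: {"type":"object","properties":{"rows":{"type":"array"},"grip_force":{"type":"number"}},"required":["rows"]}

```bash
ls; mkdir -p pics; python3 - <<'E'
from rig import arm
import cv2,json
s=arm.read_state();print(s)
for n in("scene","top"):
    c=arm.read_camera(n);cv2.imwrite(f"pics/{n}0.png",c["pixels"]);print({k:v for k,v in c.items() if k!="pixels"})
E
```

```text
pics
{'time_s': 0.0, 'qpos': array([ 8.88986917e+01,  2.20919755e+01,  3.80154544e-01, -2.89229963e-02,
       -6.84107240e+01, -1.48184077e+01]), 'joint_velocities': array([ 0.03409031,  0.0419411 , -0.04611099,  0.00787979, -0.04521481,
       -0.02353762]), 'tau': array([ 1.22604065e-04, -3.90660739e+01,  1.87397414e+01,  4.21984211e+00,
        1.09288501e-02, -1.87434866e-04]), 'ee_pos': array([0.17122889, 0.60046628, 0.22144954]), 'orientation': array([-1.79994635e+02, -1.25344198e-01, -1.05930393e+02]), 'force': array([-0.47415229, -0.08504492, -0.57922546]), 'moment': array([ 0.02908576, -0.01063199,  0.05391932]), 'grip_width': 1.0008385969351066}
{'vertical_fov': 57.231428176456205, 'cx': 273.2405706392974, 'cy': 214.04479659775404, 'position': array([-0.13929164, -0.41273821,  0.92374064]), 'rotation': array([-135.29749783,    0.41646619,  -59.78122681])}
{'vertical_fov': 46.80920947906924, 'cx': 283.0870579062696, 'cy': 217.32143413337008, 'position': array([0.40404273, 0.00903487, 1.64576636]), 'rotation': array([-1.73837162e+02,  9.31528918e-02, -9.04477799e+01])}
```

View pics/scene0.png

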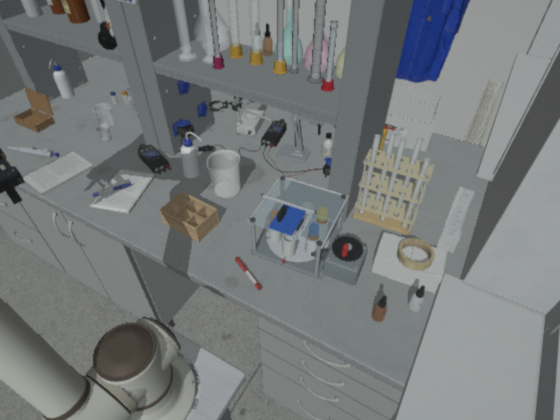

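View pics/top0.png

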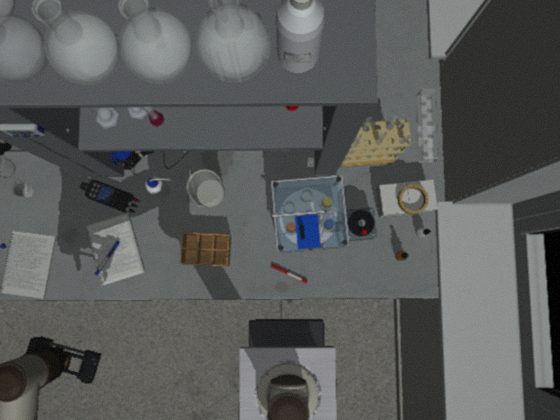

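```bash
cat > h.py <<'E'
from rig import arm
import cv2,numpy as np
from scipy.spatial.transform import Rotation as R
def cam(n):
    c=arm.read_camera(n);c["R"]=R.from_euler("xyz",c["rotation"],degrees=True).as_matrix()
    c["f"]=c["pixels"].shape[0]/2/np.tan(np.radians(c["vertical_fov"]/2));return c
def proj(c,P):
    q=(np.atleast_2d(P)-c["position"])@c["R"];return np.c_[c["cx"]+c["f"]*q[:,0]/q[:,2],c["cy"]+c["f"]*q[:,1]/q[:,2]]
def ray(c,u,z):
    d=c["R"]@np.array([(u[0]-c["cx"])/c["f"],(u[1]-c["cy"])/c["f"],1.]);t=(z-c["position"][2])/d[2];return c["position"]+t*d
def crop(c,x0,y0,x1,y1,k,name):
    cv2.imwrite("pics/"+name,cv2.resize(c["pixels"][y0:y1,x0:x1],None,fx=k,fy=k,interpolation=cv2.INTER_CUBIC))
def blobs(c,lo,hi,amin=8,roi=None):
    h=cv2.cvtColor(c["pixels"],cv2.COLOR_BGR2HSV);m=cv2.inRange(h,lo,hi)
    if roi: 
        z=np.zeros_like(m);x0,y0,x1,y1=roi;z[y0:y1,x0:x1]=m[y0:y1,x0:x1];m=z
    n,l,s,ce=cv2.connectedComponentsWithStats(m)
    return [(int(s[i,4]),tuple(s[i,:4].tolist()),ce[i].round(1).tolist()) for i in range(1,n) if s[i,4]>=amin]
E
python3 - <<'E'
from h import *
c=cam("top");d=cam("scene")
P=arm.read_state()["ee_pos"];print(proj(c,P),proj(d,P),proj(c,[0,0,0.]))
crop(c,170,165,440,280,2.9,"t1.png");crop(d,150,140,440,330,2.7,"s1.png")
E
```

```text
[[ 78.18428604 352.97696963]] [[ 11.42898507 193.5507132 ]] [[287.61571903 393.46800945]]
```

View pics/t1.png

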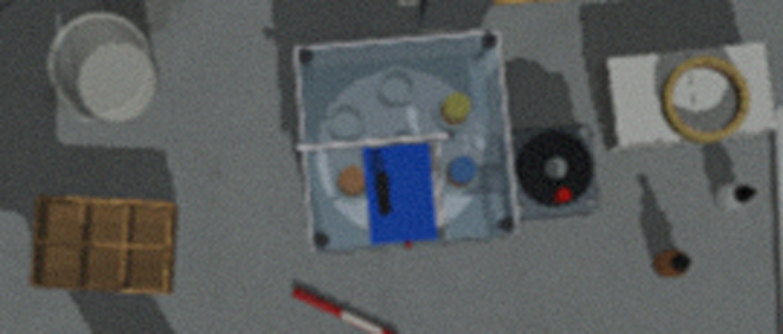

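View pics/s1.png

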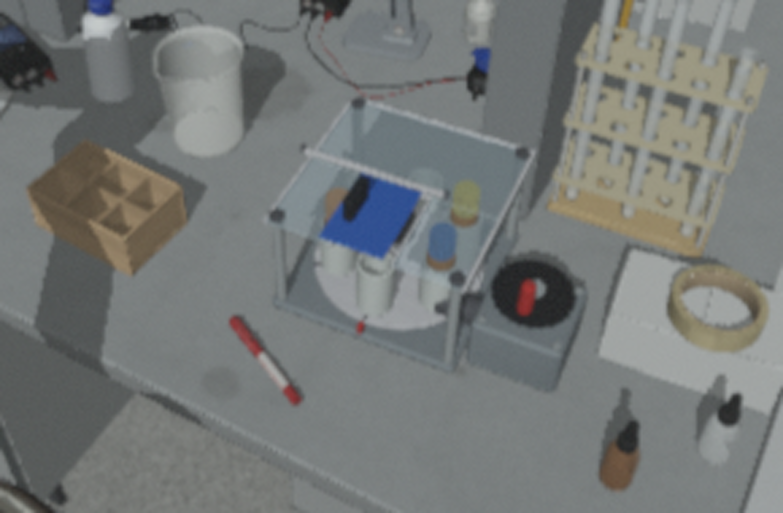

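```bash
python3 - <<'E'
from h import *
c=cam("top");d=cam("scene")
crop(c,262,165,392,262,6.1,"t2.png");crop(d,240,165,380,285,5,"s2.png")
for n,k,roi in(("top",c,(262,165,392,262)),("scene",d,(240,165,380,285))):
    print(n)
    for col,lo,hi in (("dark",(0,0,0),(180,255,45)),("red",(0,150,80),(5,255,255)),("red2",(174,150,80),(180,255,255)),("blue",(110,180,80),(130,255,255)),("blueish",(100,80,60),(115,180,255)),("orange",(6,90,60),(18,255,255)),("yellow",(20,90,60),(35,255,255))):
        print(col,blobs(k,lo,hi,6,roi))
E
```

```text
top
dark [(7, (315, 165, 2, 4), [315.4, 166.3]), (460, (348, 209, 26, 27), [360.2, 221.5]), (36, (300, 225, 4, 13), [301.6, 230.7])]
red [(18, (362, 230, 5, 5), [364.2, 231.9])]
red2 []
blue [(614, (296, 215, 25, 34), [308.0, 231.4])]
blueish [(8, (298, 215, 8, 2), [301.5, 215.4]), (28, (311, 214, 9, 17), [317.0, 220.1]), (8, (294, 216, 2, 7), [294.9, 218.8]), (70, (325, 219, 10, 9), [329.2, 222.8]), (38, (296, 226, 13, 24), [298.7, 241.2]), (8, (319, 232, 1, 8), [319.0, 235.5]), (16, (312, 241, 10, 8), [317.8, 245.7])]
orange [(56, (287, 223, 8, 9), [290.8, 227.0])]
yellow [(58, (323, 198, 8, 9), [326.6, 201.8])]
scene
dark [(14, (323, 166, 6, 7), [325.1, 168.1]), (49, (279, 207, 7, 14), [281.8, 212.4]), (385, (333, 237, 29, 23), [347.3, 248.0])]
red [(54, (342, 244, 6, 13), [344.3, 250.2])]
red2 []
blue []
blueish [(7, (327, 165, 4, 2), [328.7, 165.4]), (613, (268, 204, 38, 32), [287.9, 220.6]), (110, (309, 223, 10, 13), [313.3, 228.9])]
orange []
yellow []
```

View pics/t2.png

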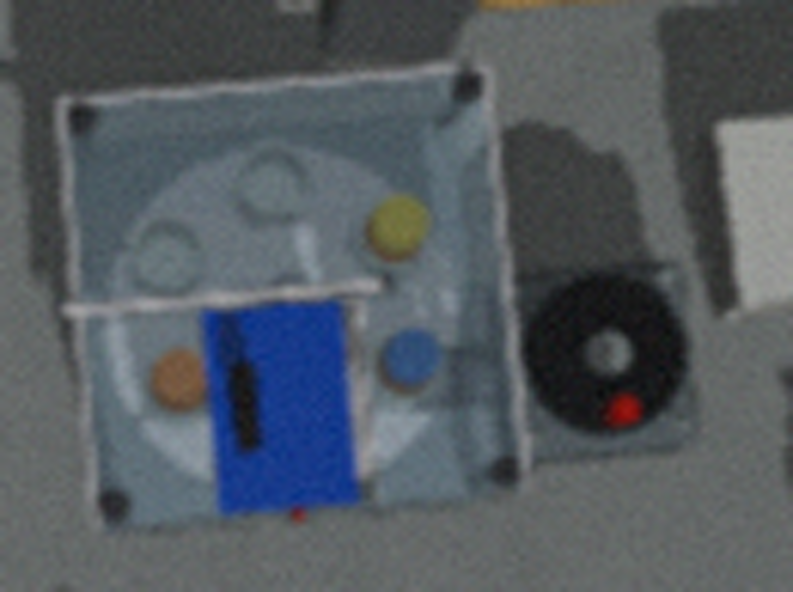

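View pics/s2.png

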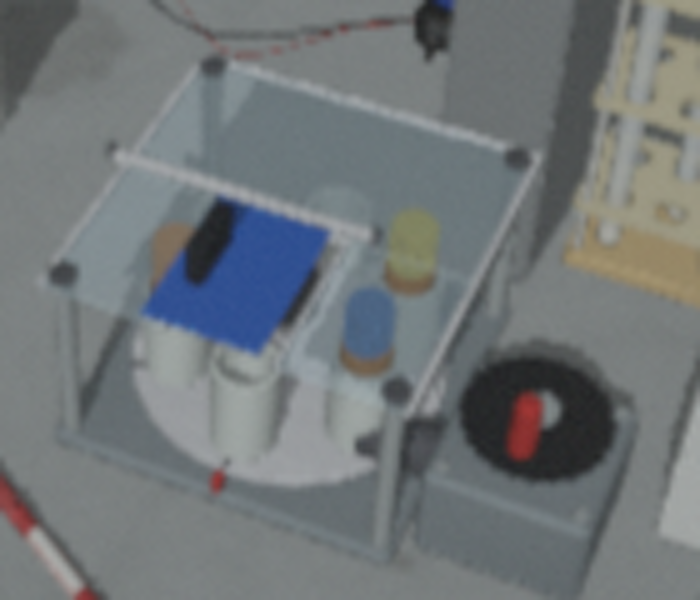

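```bash
cat > tri.py <<'E'
from h import *
def tri(c,u,d,v):
    A=[];b=[]
    for k,p in((c,u),(d,v)):
        r=k["R"]@np.array([(p[0]-k["cx"])/k["f"],(p[1]-k["cy"])/k["f"],1.]);r/=np.linalg.norm(r)
        M=np.eye(3)-np.outer(r,r);A.append(M);b.append(M@k["position"])
    return np.linalg.lstsq(np.vstack(A),np.hstack(b),rcond=None)[0]
E
python3 - <<'E'
from tri import *
c=cam("top");d=cam("scene")
T=np.array([(82,119),(467,86),(115,507),(505,470),(607,350)])/6.1+(262,165)-.4
S=np.array([(213,66),(517,158),(63,273),(397,390),(0,0)])/5.+(240,165)-.4
X=[]
for i in range(4):
    X.append(ray(c,T[i],.142));print(T[i],"top@142",X[-1].round(4),"scene@142",ray(d,S[i],.142).round(4),"tri",tri(c,T[i],d,S[i]).round(4))
X=np.array(X);Y=np.array([ray(d,s,.142) for s in S[:4]])
for Q in(X,Y):
    o=Q.mean(0);ax=(Q[0]+Q[1]-Q[2]-Q[3]);ay=Q[0]+Q[2]-Q[1]-Q[3]
    yw=np.degrees(np.arctan2(ax[1],ax[0]));yw2=np.degrees(np.arctan2(-ay[0],ay[1]));print(o,yw,yw2)
k=ray(c,(360.2,221.5),.096);print("knob",k,ray(d,(347.3,248),.096))
print("handle",ray(c,(364.2,231.9),.138),tri(c,(364.2,231.9),d,(345,245)), ray(d,(344.3,250.2),.119))
print("tab",ray(c,(301.6,232),.1755),ray(d,(281.8,212.4),.1645))
for n,u in(("or",(290.8,227)),("ye",(326.6,201.8)),("bl",(329.2,222.8))):print(n,ray(c,u,.131))
h=cv2.cvtColor(c["pixels"],cv2.COLOR_BGR2HSV)
m=cv2.inRange(h,(5,90,40),(22,255,255));z=np.zeros_like(m);z[225:275,175:240]=m[225:275,175:240]
z=cv2.morphologyEx(z,cv2.MORPH_CLOSE,np.ones((9,9)))
cs=max(cv2.findContours(z,0,1)[0],key=cv2.contourArea);r=cv2.minAreaRect(cs);B=cv2.boxPoints(r);print(r);print(np.array([ray(c,b,.064) for b in B]).round(4))
crop(c,170,215,250,285,8,"t3.png");crop(d,150,180,230,250,8,"s3.png")
E
```

```text
[275.04262295 184.10819672] top@142 [0.6716 0.0347 0.142 ] scene@142 [0.6792 0.0379 0.142 ] tri [0.6705 0.0339 0.1499]
[338.15737705 178.69836066] top@142 [ 0.6872 -0.1639  0.142 ] scene@142 [ 0.6949 -0.1616  0.142 ] tri [ 0.686  -0.1636  0.1499]
[280.45245902 247.7147541 ] top@142 [0.4718 0.0191 0.142 ] scene@142 [0.4792 0.0228 0.142 ] tri [0.4719 0.0185 0.1507]
[344.38688525 241.64918033] top@142 [ 0.4891 -0.1792  0.142 ] scene@142 [ 0.4946 -0.1778  0.142 ] tri [ 0.4891 -0.1791  0.1483]
[ 0.57990684 -0.072333    0.142     ] 4.440660427925506 4.731509407390738
[ 0.58697807 -0.0696652   0.142     ] 4.473507253753286 4.434175618968955
knob [ 0.55593517 -0.23709578  0.096     ] [ 0.55316415 -0.24051916  0.096     ]
handle [ 0.51917298 -0.24207131  0.138     ] [ 0.51879278 -0.24121808  0.14466649] [ 0.52279206 -0.24128109  0.119     ]
tab [ 0.51751486 -0.04570362  0.1755    ] [ 0.52466481 -0.04722937  0.1645    ]
or [ 0.53692391 -0.01370955  0.131     ]
ye [ 0.61570983 -0.12725634  0.131     ]
bl [ 0.54918412 -0.13424906  0.131     ]
((205.31381225585938, 248.66552734375), (48.03461456298828, 31.944780349731445), 3.3664605617523193)
[[0.4277 0.3449 0.064 ]
 [0.5315 0.3403 0.064 ]
 [0.521  0.1834 0.064 ]
 [0.4174 0.1891 0.064 ]]
```

View pics/t3.png

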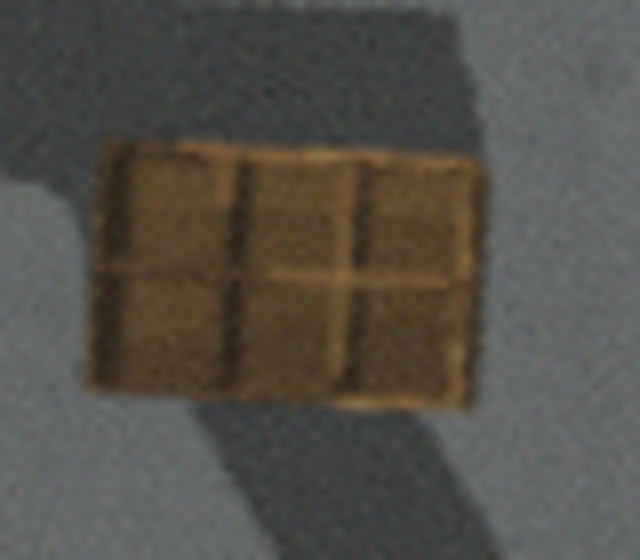

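View pics/s3.png

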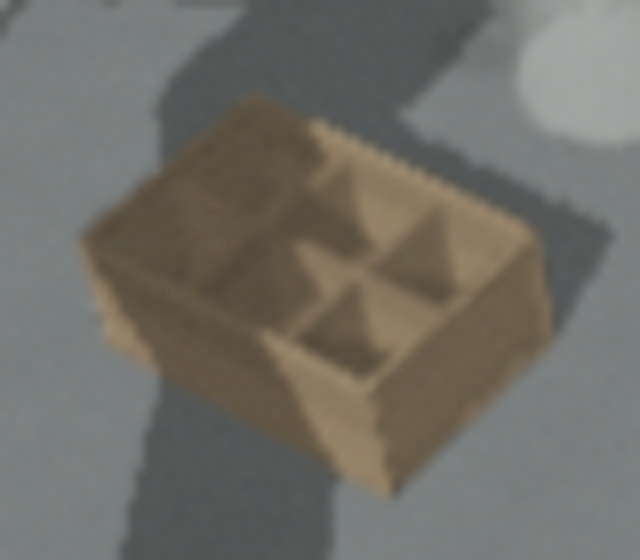

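```bash
python3 - <<'E'
from tri import *
c=cam("top");d=cam("scene")
print("rack",ray(d,(356,217),0),ray(d,(408,230),0), "col",ray(d,(335,200),0),ray(d,(385,150),0),ray(c,(322,172),0))
T=np.array([(100,145),(90,390),(468,408),(482,160)])/8.+(170,215)-.4
S=np.array([(260,92),(80,235),(370,385),(540,240)])/8.+(150,180)-.4
Q=np.array([tri(c,t,d,s) for t,s in zip(T,S)]);print(Q.round(4),Q.mean(0))
for k,U in((c,T),(d,S)):
    V=np.array([ray(k,u,.064) for u in U]);e=V[0]+V[1]-V[2]-V[3];f=V[0]+V[3]-V[1]-V[2];print(V.mean(0),np.degrees(np.arctan2(-e[0],e[1])),np.degrees(np.arctan2(f[1],f[0])))
a=np.radians(4.5);M=np.array([[np.cos(a),-np.sin(a)],[np.sin(a),np.cos(a)]]);o=np.array([.5795,-.0725])
for n,l in (("port",(-.07,0)),("axis",(-.04,-.165)),("ptr",(-.107,0))):print(n,o+M@l)
for p in ((.518,-.0465),(.519,-.241)):print((np.array(p)-o)@M)
s=arm.read_state();print(s["time_s"],s["ee_pos"])
print(ray(c,((295/6.1)+262,165+515/6.1),.012),ray(d,(240+218/5,165+483/5),.012))
E
```

```text
rack [ 0.77286434 -0.19393302  0.        ] [ 0.80114854 -0.36130679  0.        ] col [ 0.81438984 -0.09944008  0.        ] [ 1.18469428 -0.15475555  0.        ] [ 0.73778157 -0.12500146  0.        ]
[[0.5283 0.3375 0.0697]
 [0.4274 0.3417 0.0707]
 [0.4187 0.1887 0.0739]
 [0.5193 0.1844 0.0664]] [0.47341753 0.26306926 0.07018393]
[0.47305397 0.26469042 0.064     ] -2.9309140645546923 -2.254732809287983
[0.47824523 0.26729948 0.064     ] -3.7852041591214145 -4.871102679459929
port [ 0.50971579 -0.07799214]
axis [ 0.55256906 -0.24012972]
ptr [ 0.47282985 -0.08089512]
[-0.05927048  0.03074509]
[-0.07353386 -0.1632338 ]
0.5 [0.17136784 0.6009888  0.22250875]
[ 0.4711567  -0.08054709  0.012     ] [ 0.48074495 -0.07951961  0.012     ]
```

Call:
move_arm --rows '[{"yaw":0.1735,"travel":[0,0,-5]},{"yaw":0.1735,"travel":[0,0,-5]},{"yaw":0.1735,"travel":[0,0,-5]},{"yaw":0.1735,"travel":[0,0,-5]},{"yaw":0.1735,"travel":[0,0,-5]},{"yaw":0.1735,"travel":[0,0,0]},{"yaw":0.1735,"travel":[0,0,0]},{"yaw":0,"travel":[0,0,0]}]' --grip_force 15

```text
$.rows[0]: bad value
```

```bash
cat > go.py <<'E'
import sys
from h import *
s=arm.read_state();y=np.radians(s["orientation"][2]);p=s["ee_pos"]
def g(t):
    d=np.array(t)-p;t=np.array([np.cos(y)*d[0]+np.sin(y)*d[1],np.sin(y)*d[0]-np.cos(y)*d[1],-d[2]])*1e3
    print("travel",t.round(1),"n",np.abs(t).max()/60)
O=np.array([.581,-.0723]);A=np.radians(4.5);M=np.array([[np.cos(A),-np.sin(A)],[np.sin(A),np.cos(A)]])
def ch(l): return O+M@np.array(l)
def inch(w): return (np.array(w)-O)@M
if __name__=="__main__":
    print("t",s["time_s"],"p",p.round(4),"yaw",s["orientation"].round(2),"ch",inch(p[:2]).round(4),"F",s["force"].round(1),"w",round(s["grip_width"],3))
    a=sys.argv[1:]
    if a:
        if a[0]=="c": w=ch([float(a[1]),float(a[2])]);g([*w,float(a[3])])
        else: g([float(v) for v in a[1:4]])
E
python3 go.py c -.0595 .031 .23
```

```text
t 0.5 p [0.1714 0.601  0.2225] yaw [-1.8000e+02 -1.0000e-02 -1.0591e+02] ch [-0.3555  0.7034] F [ 0.8 -0.1 -1.1] w 0.998
travel [ 526.9 -512.    -7.5] n 8.781033214429304
```

Call:
move_arm --rows '[{"travel":[0,0,-5],"yaw":0.1735,"jaw":0},{"travel":[0,0,-5],"yaw":0.1735,"jaw":0},{"travel":[0,0,-5],"yaw":0.1735,"jaw":0},{"travel":[0,0,-5],"yaw":0.1735,"jaw":0},{"travel":[0,0,-5],"yaw":0.1735,"jaw":0},{"travel":[0,0,0],"yaw":0.1735,"jaw":0},{"travel":[0,0,0],"yaw":0.1735,"jaw":0},{"travel":[0,0,0],"yaw":0,"jaw":0}]' --grip_force 15

```text
time_s: 1.5
ee_pos: [0.1714, 0.601, 0.2476]
orientation: [180.0, -0.0, -175.4]
force: [-0.3, 0.9, -0.2]
grip_width: 0.998
```

```bash
python3 go.py c -.0595 .031 .23
```

```text
t 1.5 p [0.1714 0.601  0.2476] yaw [ 179.99   -0.   -175.39] ch [-0.3555  0.7034] F [-0.3  0.9 -0.2] w 0.998
travel [-294.7 -673.    17.6] n 11.216111579180017
```

Call:
move_arm --rows '[{"travel":[-24.5,-56,0],"yaw":0,"jaw":0.2},{"travel":[-24.5,-56,0],"yaw":0,"jaw":0.2},{"travel":[-24.5,-56,0],"yaw":0,"jaw":0.2},{"travel":[-24.5,-56,0],"yaw":0,"jaw":0.2},{"travel":[-24.5,-56,0],"yaw":0,"jaw":0.2},{"travel":[-24.5,-56,0],"yaw":0,"jaw":0.2},{"travel":[-24.5,-56,0],"yaw":0,"jaw":0.2},{"travel":[-24.5,-56,0],"yaw":0,"jaw":0.2},{"travel":[-24.5,-56,0],"yaw":0,"jaw":0.2},{"travel":[-24.5,-56,0],"yaw":0,"jaw":0.2},{"travel":[-24.5,-56,0],"yaw":0,"jaw":0.2},{"travel":[0,0,0],"yaw":0,"jaw":0.2}]'

```text
time_s: 3.0
ee_pos: [0.4894, 0.0046, 0.2472]
orientation: [-180.0, -0.0, -175.7]
force: [0.8, 1.0, 0.2]
grip_width: 0.801
```

```bash
python3 go.py c -.0595 .031 .156
```

```text
t 3.0 p [0.4894 0.0046 0.2472] yaw [-1.7997e+02 -3.0000e-02 -1.7572e+02] ch [-0.0853  0.0839] F [0.8 1.  0.2] w 0.801
travel [-26.  -52.8  91.2] n 1.5197530063908087
```

Call:
move_arm --rows '[{"travel":[-13,-26.5,0],"yaw":0,"jaw":0.2},{"travel":[-13,-26.5,0],"yaw":0,"jaw":0.2},{"travel":[0,0,30],"yaw":0,"jaw":0.2},{"travel":[0,0,25],"yaw":0,"jaw":0.2},{"travel":[0,0,0],"yaw":0,"jaw":0.2},{"travel":[0,0,0],"yaw":0,"jaw":0.2}]'

```text
time_s: 3.75
ee_pos: [0.5191, -0.0421, 0.1938]
orientation: [-180.0, 0.1, -175.4]
force: [-0.2, -1.2, 0.9]
grip_width: 0.797
```

```bash
python3 go.py c -.0595 .031 .156; python3 - <<'E'
from h import *
c=cam("top");d=cam("scene")
crop(c,262,165,392,262,6.1,"t4.png");crop(d,240,140,380,285,4,"s4.png")
E
```

```text
t 3.75 p [ 0.5191 -0.0421  0.1938] yaw [-1.7998e+02  1.2000e-01 -1.7537e+02] ch [-0.0593  0.0349] F [-0.2 -1.2  0.9] w 0.797
travel [ 0.2 -3.9 37.8] n 0.6301986452389122
```

View pics/s4.png

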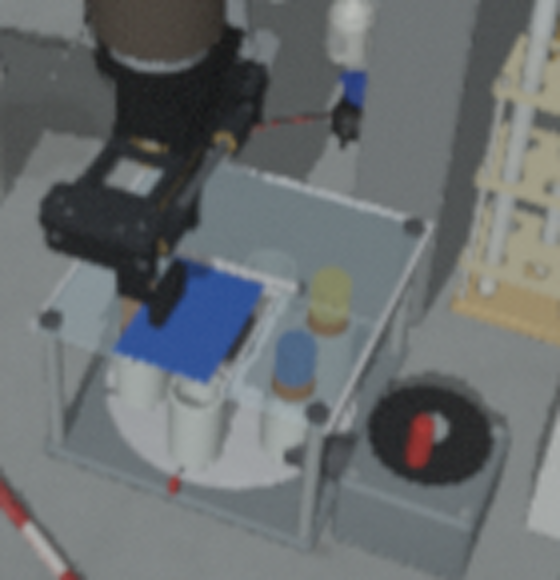

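View pics/t4.png

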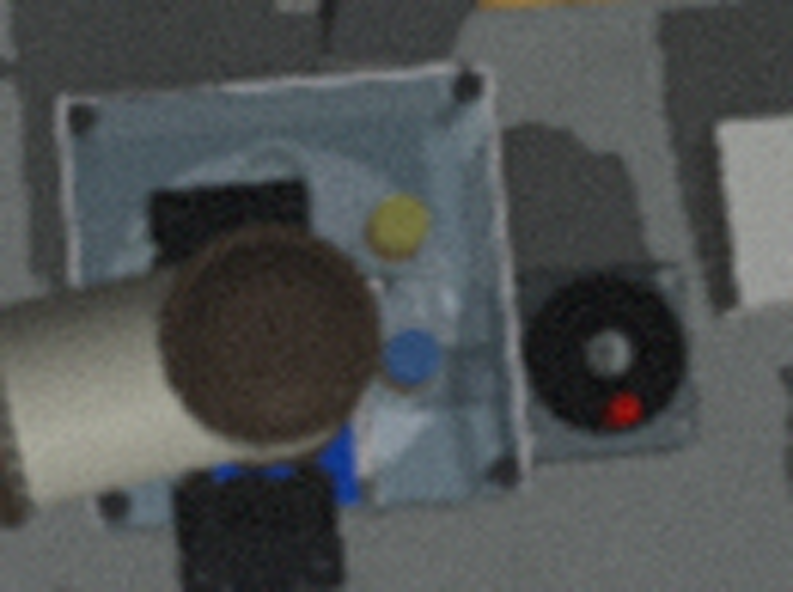

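Call:
move_arm --rows '[{"travel":[0,-4,15],"yaw":0,"jaw":0.2},{"travel":[0,0,15],"yaw":0,"jaw":0.2},{"travel":[0,0,7],"yaw":0,"jaw":0.2},{"travel":[0,0,0],"yaw":0,"jaw":0.2},{"travel":[0,0,0],"yaw":0,"jaw":1},{"travel":[0,0,0],"yaw":0,"jaw":1},{"travel":[0,0,0],"yaw":0,"jaw":1},{"travel":[0,0,0],"yaw":0,"jaw":1},{"travel":[0,0,0],"yaw":0,"jaw":1}]'

```text
time_s: 4.97
ee_pos: [0.5222, -0.0462, 0.1562]
orientation: [180.0, 0.5, -175.5]
force: [8.0, -0.8, -5.2]
grip_width: 0.505
```

Call:
move_arm --rows '[{"travel":[-2,8,0],"yaw":0,"jaw":1},{"travel":[0,15,0],"yaw":0,"jaw":1},{"travel":[0,15,0],"yaw":0,"jaw":1},{"travel":[0,15,0],"yaw":0,"jaw":1},{"travel":[0,11,0],"yaw":0,"jaw":1},{"travel":[0,4,0],"yaw":0,"jaw":1},{"travel":[0,0,0],"yaw":0,"jaw":1}]'

```text
time_s: 5.85
ee_pos: [0.5169, 0.0219, 0.1562]
orientation: [-180.0, 0.2, -175.4]
force: [5.9, -3.5, -1.8]
grip_width: 0.503
```

```bash
python3 go.py
```

```text
t 5.85 p [0.5169 0.0219 0.1562] yaw [-179.96    0.22 -175.43] ch [-0.0565  0.0989] F [ 5.9 -3.5 -1.8] w 0.503
```

Now small steps to the end stop.

Call:
move_arm --rows '[{"travel":[-1,3,0],"yaw":0,"jaw":1},{"travel":[0,3,0],"yaw":0,"jaw":1},{"travel":[0,0,0],"yaw":0,"jaw":1}]'

```text
time_s: 6.22
ee_pos: [0.5166, 0.0239, 0.1562]
orientation: [-179.6, 0.0, -175.4]
force: [8.4, -18.1, -2.2]
grip_width: 0.505
```

Call:
move_arm --rows '[{"travel":[0,2,0],"yaw":0,"jaw":1},{"travel":[0,2,0],"yaw":0,"jaw":1},{"travel":[0,0,0],"yaw":0,"jaw":1}]'

```text
time_s: 6.6
ee_pos: [0.5163, 0.0273, 0.1561]
orientation: [-179.5, -0.0, -175.4]
force: [8.9, -19.7, -2.7]
grip_width: 0.505
```

Call:
move_arm --rows '[{"travel":[0,2,0],"yaw":0,"jaw":1},{"travel":[0,2,0],"yaw":0,"jaw":1},{"travel":[0,0,0],"yaw":0,"jaw":1}]'

```text
time_s: 6.98
ee_pos: [0.516, 0.031, 0.1561]
orientation: [-179.5, -0.0, -175.5]
force: [10.0, -20.2, -3.7]
grip_width: 0.502
```

Call:
move_arm --rows '[{"travel":[0,0,0],"yaw":0,"jaw":0.25},{"travel":[0,0,0],"yaw":0,"jaw":0.25},{"travel":[0,0,0],"yaw":0,"jaw":0.25},{"travel":[0,0,-40],"yaw":0,"jaw":0.25},{"travel":[0,0,-40],"yaw":0,"jaw":0.25},{"travel":[0,-50,0],"yaw":0,"jaw":0.25},{"travel":[0,-60,0],"yaw":0,"jaw":0.25},{"travel":[0,-60,0],"yaw":0,"jaw":0.25},{"travel":[0,-60,0],"yaw":0,"jaw":0.25},{"travel":[0,0,0],"yaw":0,"jaw":0.25}]'

```text
time_s: 8.22
ee_pos: [0.5329, -0.1968, 0.2348]
orientation: [180.0, -0.1, -175.8]
force: [-0.8, 1.0, -0.8]
grip_width: 0.749
```

```bash
python3 go.py c -.074 -.164 .20;python3 - <<'E'
from h import *
c=cam("top");d=cam("scene")
crop(c,232,165,392,262,5,"t5.png");crop(d,220,130,380,285,4,"s5.png")
E
```

```text
t 8.225 p [ 0.5329 -0.1968  0.2348] yaw [ 1.7998e+02 -8.0000e-02 -1.7579e+02] ch [-0.0578 -0.1204] F [-0.8  1.  -0.8] w 0.749
travel [ 16.  -43.7  34.8] n 0.7288638142486893
```

View pics/s5.png

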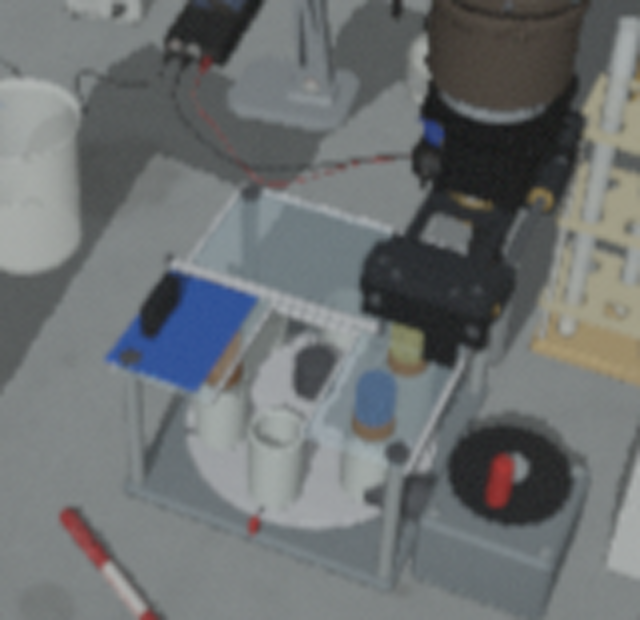

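View pics/t5.png

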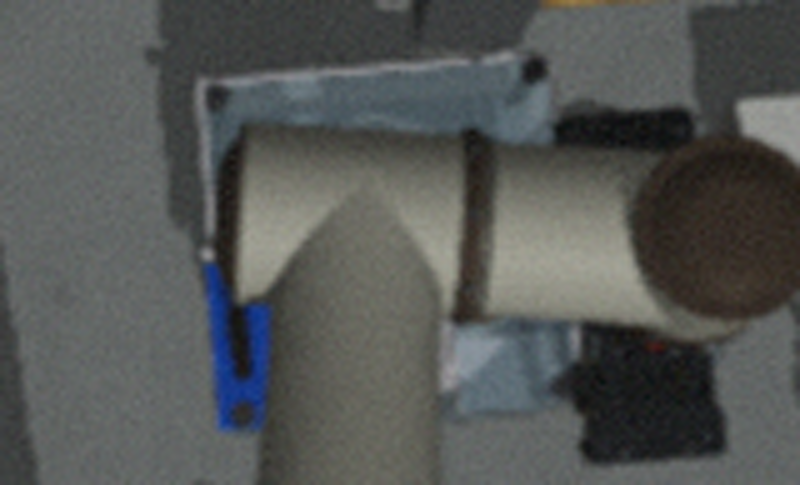

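```bash
python3 go.py w .521 -.241 .109
```

```text
t 8.325 p [ 0.533  -0.194   0.2351] yaw [ 1.7996e+02 -6.0000e-02 -1.7556e+02] ch [-0.0574 -0.1175] F [0.2 0.5 0.6] w 0.752
travel [ 15.6 -46.  126.1] n 2.1015631134512693
```

Call:
move_arm --rows '[{"travel":[8,-23,0],"yaw":0,"jaw":0.25},{"travel":[7.5,-23,0],"yaw":0,"jaw":0.25},{"travel":[0,0,30],"yaw":0,"jaw":0.3},{"travel":[0,0,40],"yaw":0,"jaw":0.35},{"travel":[0,0,30],"yaw":0,"jaw":0.4},{"travel":[0,0,20],"yaw":0,"jaw":0.4},{"travel":[0,0,6],"yaw":0,"jaw":0.4},{"travel":[0,0,0],"yaw":0,"jaw":0.4},{"travel":[0,0,0],"yaw":0,"jaw":0.4}]'

```text
time_s: 9.45
ee_pos: [0.5224, -0.2408, 0.1108]
orientation: [-180.0, 0.1, -175.4]
force: [0.7, 0.0, 0.3]
grip_width: 0.602
```

```bash
python3 go.py w .521 -.241 .109
```

```text
t 9.45 p [ 0.5224 -0.2408  0.1108] yaw [-1.7996e+02  1.2000e-01 -1.7545e+02] ch [-0.0717 -0.1634] F [0.7 0.  0.3] w 0.602
travel [ 1.4 -0.1  1.8] n 0.02951346078692504
```

Call:
move_arm --rows '[{"travel":[0,0,0],"yaw":0,"jaw":1},{"travel":[0,0,0],"yaw":0,"jaw":1},{"travel":[0,0,0],"yaw":0,"jaw":1},{"travel":[0,0,0],"yaw":0,"jaw":1},{"travel":[0,0,0],"yaw":0,"jaw":1},{"travel":[0,0,0],"yaw":0,"jaw":1}]' --grip_force 20

```text
time_s: 10.2
ee_pos: [0.5223, -0.2412, 0.1096]
orientation: [-180.0, 0.1, -175.5]
force: [2.3, 0.6, -2.0]
grip_width: 0.172
```

```bash
python3 go.py
```

```text
t 10.2 p [ 0.5223 -0.2412  0.1096] yaw [-1.7997e+02  1.0000e-01 -1.7549e+02] ch [-0.0717 -0.1638] F [ 2.3  0.6 -2. ] w 0.172
```

Call:
move_arm --rows '[{"travel":[-4.3,-16,0],"yaw":0,"jaw":1},{"travel":[-11.7,-11.7,0],"yaw":0,"jaw":1},{"travel":[-16,-4.3,0],"yaw":0,"jaw":1},{"travel":[0,0,0],"yaw":0,"jaw":1}]'

```text
time_s: 10.7
ee_pos: [0.5553, -0.2707, 0.1096]
orientation: [180.0, -0.2, -175.5]
force: [-0.9, 0.5, 1.9]
grip_width: 0.176
```

```bash
python3 go.py
```

```text
t 10.7 p [ 0.5553 -0.2707  0.1096] yaw [ 1.7997e+02 -1.5000e-01 -1.7551e+02] ch [-0.0412 -0.1957] F [-0.9  0.5  1.9] w 0.176
```

Call:
move_arm --rows '[{"travel":[-16,4.3,0],"yaw":0,"jaw":1},{"travel":[-11.7,11.7,0],"yaw":0,"jaw":1},{"travel":[-4.3,16,0],"yaw":0,"jaw":1},{"travel":[0,0,0],"yaw":0,"jaw":1}]'

```text
time_s: 11.2
ee_pos: [0.5861, -0.236, 0.1097]
orientation: [-180.0, 0.1, -175.4]
force: [2.5, 0.1, -0.6]
grip_width: 0.178
```

```bash
python3 go.py
```

```text
t 11.2 p [ 0.5861 -0.236   0.1097] yaw [-1.7996e+02  1.1000e-01 -1.7545e+02] ch [-0.0078 -0.1635] F [ 2.5  0.1 -0.6] w 0.178
```

Call:
move_arm --rows '[{"travel":[4.3,16,0],"yaw":0,"jaw":1},{"travel":[11.7,11.7,0],"yaw":0,"jaw":1},{"travel":[16,4.3,0],"yaw":0,"jaw":1},{"travel":[0,0,0],"yaw":0,"jaw":1}]'

```text
time_s: 11.7
ee_pos: [0.5503, -0.2069, 0.1097]
orientation: [-180.0, 0.0, -175.5]
force: [1.7, -1.0, -1.0]
grip_width: 0.173
```

```bash
python3 go.py
```

```text
t 11.7 p [ 0.5503 -0.2069  0.1097] yaw [-1.8000e+02  2.0000e-02 -1.7551e+02] ch [-0.0412 -0.1317] F [ 1.7 -1.  -1. ] w 0.173
```

Call:
move_arm --rows '[{"travel":[16,-4.3,0],"yaw":0,"jaw":1},{"travel":[11.7,-11.7,0],"yaw":0,"jaw":1},{"travel":[4.3,-16,0],"yaw":0,"jaw":1},{"travel":[0,0,0],"yaw":0,"jaw":1}]'

```text
time_s: 12.2
ee_pos: [0.5223, -0.2416, 0.1096]
orientation: [-180.0, 0.1, -175.6]
force: [3.5, -1.6, -1.9]
grip_width: 0.176
```

```bash
python3 go.py
```

```text
t 12.2 p [ 0.5223 -0.2416  0.1096] yaw [-1.7998e+02  1.2000e-01 -1.7556e+02] ch [-0.0718 -0.1642] F [ 3.5 -1.6 -1.9] w 0.176
```

Call:
move_arm --rows '[{"travel":[-4.3,-16,0],"yaw":0,"jaw":1},{"travel":[-11.7,-11.7,0],"yaw":0,"jaw":1},{"travel":[-16,-4.3,0],"yaw":0,"jaw":1},{"travel":[-16,4.3,0],"yaw":0,"jaw":1},{"travel":[-11.7,11.7,0],"yaw":0,"jaw":1},{"travel":[-4.3,16,0],"yaw":0,"jaw":1},{"travel":[4.3,16,0],"yaw":0,"jaw":1},{"travel":[11.7,11.7,0],"yaw":0,"jaw":1},{"travel":[16,4.3,0],"yaw":0,"jaw":1},{"travel":[16,-4.3,0],"yaw":0,"jaw":1},{"travel":[11.7,-11.7,0],"yaw":0,"jaw":1},{"travel":[4.3,-16,0],"yaw":0,"jaw":1}]'

```text
time_s: 13.7
ee_pos: [0.5221, -0.2398, 0.1097]
orientation: [179.9, 0.1, -175.5]
force: [7.4, 6.2, -3.0]
grip_width: 0.176
```

```bash
sed -i 's/O=np.array(\[.581,-.0723\])/O=np.array([.5812,-.071])/' go.py; python3 go.py c -.072 -.165 .1096
```

```text
t 13.7 p [ 0.5221 -0.2398  0.1097] yaw [ 1.7990e+02  1.2000e-01 -1.7547e+02] ch [-0.0721 -0.1636] F [ 7.4  6.2 -3. ] w 0.176
travel [-0.1 -1.4  0.1] n 0.02285845169234105
```

Call:
move_arm --rows '[{"travel":[0,0,0],"yaw":0,"jaw":1},{"travel":[0,0,0],"yaw":0,"jaw":0.45},{"travel":[0,0,0],"yaw":0,"jaw":0.45},{"travel":[0,0,0],"yaw":0,"jaw":0.45},{"travel":[0,0,-35],"yaw":0,"jaw":0.45},{"travel":[0,0,-50],"yaw":0,"jaw":0.45},{"travel":[0,0,-35],"yaw":0,"jaw":0.45},{"travel":[0,0,0],"yaw":0,"jaw":0.45}]'

```text
time_s: 14.7
ee_pos: [0.5227, -0.2415, 0.2331]
orientation: [-179.9, 0.4, -175.5]
force: [-0.2, 0.9, -0.8]
grip_width: 0.55
```

```bash
python3 go.py c -.07 0 .18;python3 - <<'E'
from h import *
d=cam("scene")
crop(d,220,130,380,285,4,"s6.png")
E
```

```text
t 14.7 p [ 0.5227 -0.2415  0.2331] yaw [-179.87    0.35 -175.48] ch [-0.0717 -0.1653] F [-0.2  0.9 -0.8] w 0.55
travel [ -1.7 165.3  53.1] n 2.7556811110559307
```

View pics/s6.png

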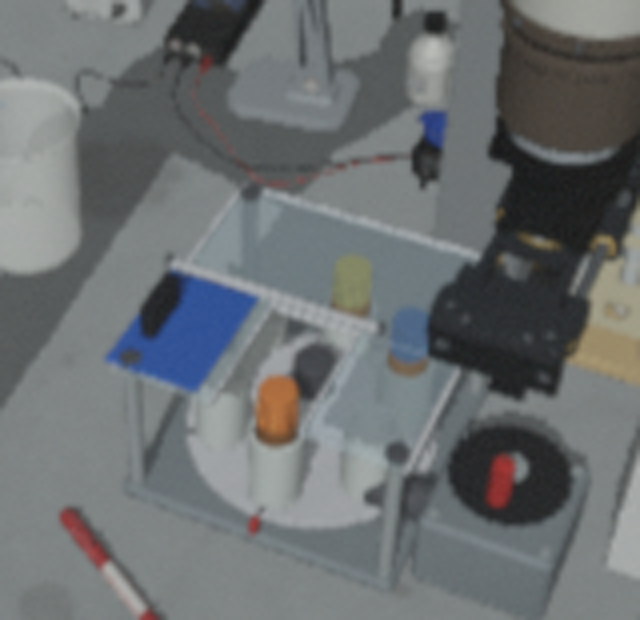

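Call:
move_arm --rows '[{"travel":[0,40,0],"yaw":0,"jaw":0.4},{"travel":[-1.7,45,0],"yaw":0,"jaw":0.4},{"travel":[0,45,0],"yaw":0,"jaw":0.4},{"travel":[0,35,0],"yaw":0,"jaw":0.4},{"travel":[0,0,30],"yaw":0,"jaw":0.4},{"travel":[0,0,20],"yaw":0,"jaw":0.4},{"travel":[0,0,0],"yaw":0,"jaw":0.4}]'

```text
time_s: 15.62
ee_pos: [0.508, -0.0765, 0.1768]
orientation: [-180.0, -0.4, -175.5]
force: [0.2, 0.1, -0.4]
grip_width: 0.6
```

```bash
python3 go.py c -.07 0 .104;python3 - <<'E'
from h import *
d=cam("scene")
print(blobs(d,(5,150,60),(18,255,255),20,(230,170,330,270)))
print(proj(d,arm.read_state()["ee_pos"]),proj(d,[.5114,-.0765,.115]))
crop(d,220,130,380,285,4,"s7.png")
E
```

```text
t 15.625 p [ 0.508  -0.0765  0.1768] yaw [-180.     -0.41 -175.51] ch [-0.0734  0.0003] F [ 0.2  0.1 -0.4] w 0.6
travel [-3.4 -0.3 72.8] n 1.2137899997415784
[(106, (285, 225, 9, 14), [288.9, 231.4])]
[[288.5226718  216.09182744]] [[288.3752539  231.27610269]]
```

View pics/s7.png

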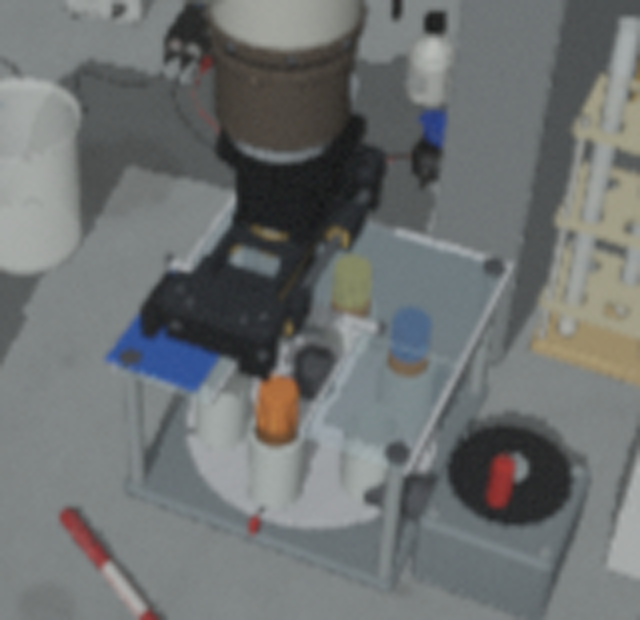

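Call:
move_arm --rows '[{"travel":[-3,0,20],"yaw":0,"jaw":0.4},{"travel":[0,0,25],"yaw":0,"jaw":0.4},{"travel":[0,0,20],"yaw":0,"jaw":0.4},{"travel":[0,0,8],"yaw":0,"jaw":0.4},{"travel":[0,0,0],"yaw":0,"jaw":0.4},{"travel":[0,0,0],"yaw":0,"jaw":1},{"travel":[0,0,0],"yaw":0,"jaw":1},{"travel":[0,0,0],"yaw":0,"jaw":1},{"travel":[0,0,0],"yaw":0,"jaw":1},{"travel":[0,0,0],"yaw":0,"jaw":1}]' --grip_force 20

```text
time_s: 16.92
ee_pos: [0.5127, -0.0764, 0.107]
orientation: [-180.0, -0.1, -175.5]
force: [-3.5, 0.2, 5.3]
grip_width: 0.318
```

```bash
python3 go.py c -.07 0 .104
```

```text
t 16.925 p [ 0.5127 -0.0764  0.107 ] yaw [-1.7999e+02 -6.0000e-02 -1.7550e+02] ch [-0.0687 -0.    ] F [-3.5  0.2  5.3] w 0.318
travel [1.3 0.  3. ] n 0.04917267811807476
```

Call:
move_arm --rows '[{"travel":[1,0,0],"yaw":0,"jaw":1},{"travel":[0,0,-15],"yaw":0,"jaw":1},{"travel":[0,0,-15],"yaw":0,"jaw":1},{"travel":[0,0,-20],"yaw":0,"jaw":1},{"travel":[0,0,-20],"yaw":0,"jaw":1},{"travel":[0,0,-30],"yaw":0,"jaw":1},{"travel":[0,0,-30],"yaw":0,"jaw":1},{"travel":[0,0,-30],"yaw":0,"jaw":1},{"travel":[0,0,-20],"yaw":0,"jaw":1},{"travel":[0,0,0],"yaw":0,"jaw":1}]'

```text
time_s: 18.18
ee_pos: [0.5132, -0.0762, 0.2889]
orientation: [180.0, 0.3, -175.5]
force: [1.2, -0.3, -0.5]
grip_width: 0.314
```

```bash
python3 go.py;python3 - <<'E'
from h import *
d=cam("scene")
crop(d,150,130,330,270,4,"s8.png")
c=cam("top");crop(c,170,215,250,285,8,"t8.png")
E
```

```text
t 18.175 p [ 0.5132 -0.0762  0.2889] yaw [ 179.98    0.31 -175.5 ] ch [-0.0682  0.0001] F [ 1.2 -0.3 -0.5] w 0.314
```

View pics/s8.png

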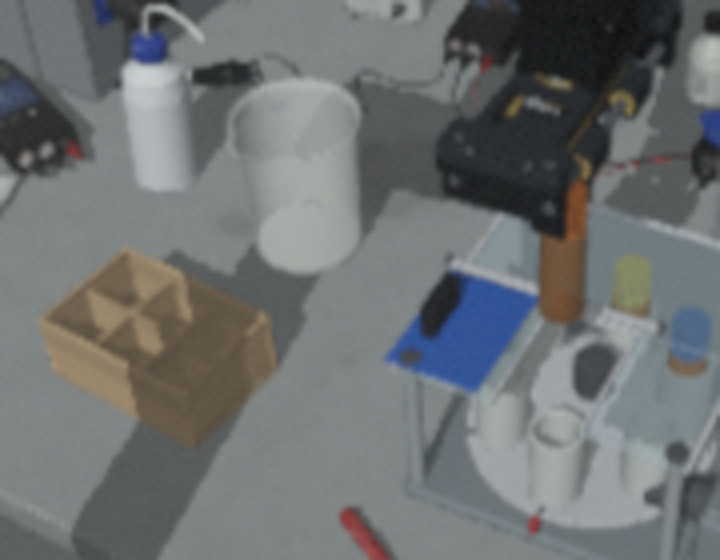

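View pics/t8.png

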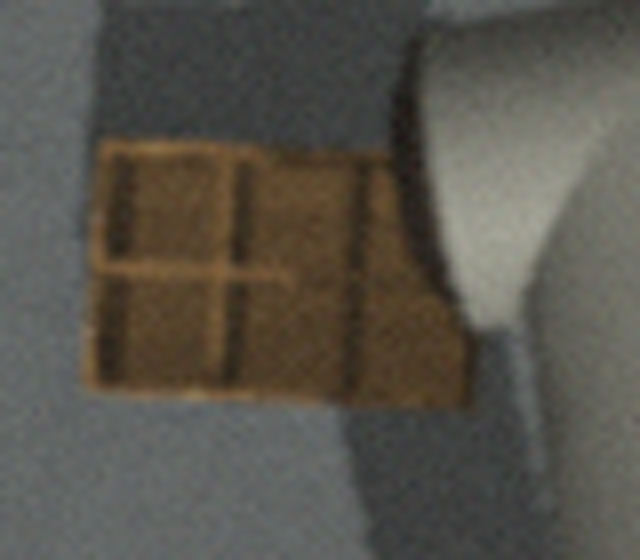

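```bash
cat > cell.py <<'E'
import sys
from go import *
cx,cy,yw,lx,ly,z=map(float,sys.argv[1:7]);a=np.radians(yw)
w=[cx+lx*np.cos(a)-ly*np.sin(a),cy+lx*np.sin(a)+ly*np.cos(a),z];print(np.round(w,4),p.round(4),s["time_s"],s["force"].round(1),s["grip_width"]);g(w)
E
python3 cell.py .4755 .265 -3.5 -.025 .05 .2
```

```text
[0.4536 0.3164 0.2   ] [ 0.5118 -0.0762  0.2862] 18.275 [ 0.4  0.8 -0.4] 0.31802172321099414
travel [ 27.3 395.9  86.2] n 6.598972749676941
```

Call:
move_arm --rows '[{"travel":[0,25,0],"yaw":0,"jaw":1},{"travel":[0,45,0],"yaw":0,"jaw":1},{"travel":[0,50,0],"yaw":0,"jaw":1},{"travel":[9,55,0],"yaw":0,"jaw":1},{"travel":[9,55,0],"yaw":0,"jaw":1},{"travel":[9,55,0],"yaw":0,"jaw":1},{"travel":[0,50,20],"yaw":0,"jaw":1},{"travel":[0,40,30],"yaw":0,"jaw":1},{"travel":[0,21,30],"yaw":0,"jaw":1},{"travel":[0,0,0],"yaw":0,"jaw":1},{"travel":[0,0,0],"yaw":0,"jaw":1}]'

```text
time_s: 19.65
ee_pos: [0.4545, 0.3159, 0.2066]
orientation: [-180.0, -0.0, -175.5]
force: [0.1, -0.0, -0.6]
grip_width: 0.317
```

```bash
python3 cell.py .4755 .265 -3.5 -.025 .05 .087
python3 - <<'E'
from h import *
d=cam("scene")
crop(d,140,130,320,270,4,"s9.png")
E
```

```text
[0.4536 0.3164 0.087 ] [0.4545 0.3159 0.2066] 19.65 [ 0.1 -0.  -0.6] 0.3165738043584251
travel [  0.8   0.6 119.6] n 1.993205369109639
```

View pics/s9.png

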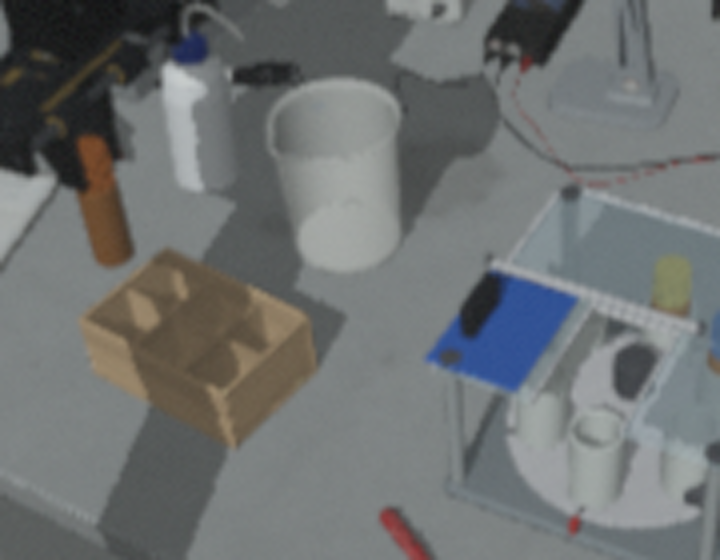

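Call:
move_arm --rows '[{"travel":[0.8,0.5,20],"yaw":0,"jaw":1},{"travel":[0,0,30],"yaw":0,"jaw":1},{"travel":[0,0,25],"yaw":0,"jaw":1},{"travel":[0,0,20],"yaw":0,"jaw":1},{"travel":[0,0,12],"yaw":0,"jaw":1},{"travel":[0,0,6],"yaw":0,"jaw":1},{"travel":[0,0,3],"yaw":0,"jaw":1},{"travel":[0,0,0],"yaw":0,"jaw":1},{"travel":[0,0,0],"yaw":0,"jaw":1}]'

```text
time_s: 20.82
ee_pos: [0.4537, 0.3171, 0.0911]
orientation: [180.0, 0.0, -175.5]
force: [0.2, 0.2, -1.0]
grip_width: 0.316
```

```bash
python3 cell.py .4755 .265 -3.5 -.025 .05 .087
python3 - <<'E'
from h import *
d=cam("scene")
crop(d,140,130,320,270,4,"s10.png")
E
```

```text
[0.4536 0.3164 0.087 ] [0.4537 0.3171 0.0911] 20.825 [ 0.2  0.2 -1. ] 0.3157965880224366
travel [ 0.1 -0.6  4.1] n 0.06863309505219888
```

View pics/s10.png

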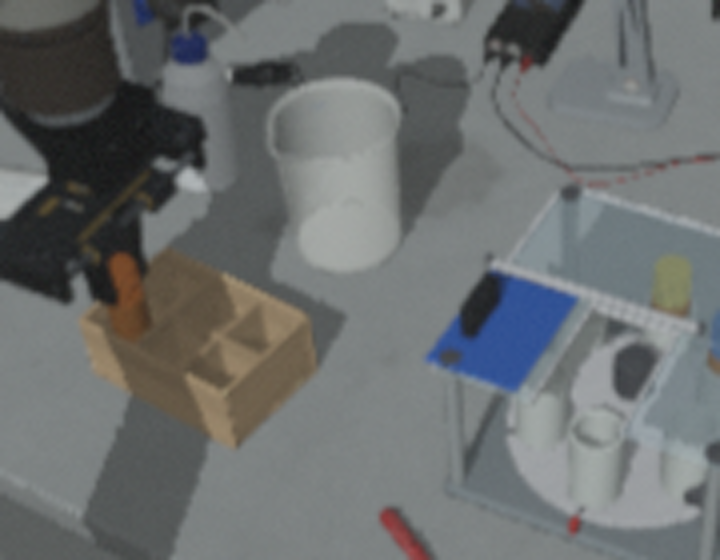

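In the cell; lower the last mm, release, retreat.

Call:
move_arm --rows '[{"travel":[0,0,3],"yaw":0,"jaw":1},{"travel":[0,0,2],"yaw":0,"jaw":1},{"travel":[0,0,0],"yaw":0,"jaw":1}]'

```text
time_s: 21.25
ee_pos: [0.4533, 0.3166, 0.0853]
orientation: [-180.0, -0.0, -175.5]
force: [0.1, 0.7, -0.8]
grip_width: 0.317
```

Call:
move_arm --rows '[{"travel":[0,0,1],"yaw":0,"jaw":1},{"travel":[0,0,0],"yaw":0,"jaw":0.45},{"travel":[0,0,0],"yaw":0,"jaw":0.45},{"travel":[0,0,0],"yaw":0,"jaw":0.45},{"travel":[0,0,-30],"yaw":0,"jaw":0.45},{"travel":[0,0,-50],"yaw":0,"jaw":0.45},{"travel":[0,0,-50],"yaw":0,"jaw":0.45},{"travel":[0,0,-30],"yaw":0,"jaw":0.45},{"travel":[-8,-60,0],"yaw":0,"jaw":0.45},{"travel":[-8,-60,0],"yaw":0,"jaw":0.45},{"travel":[-8,-60,0],"yaw":0,"jaw":0.45},{"travel":[-8,-60,0],"yaw":0,"jaw":0.45}]'

```text
time_s: 22.75
ee_pos: [0.5042, 0.0782, 0.2448]
orientation: [180.0, 0.0, -175.5]
force: [-0.5, -0.3, 0.8]
grip_width: 0.551
```

```bash
python3 go.py c -.072 -.165 .233
python3 - <<'E'
from h import *
d=cam("scene")
crop(d,140,130,320,270,4,"s11.png")
E
```

```text
t 22.75 p [0.5042 0.0782 0.2448] yaw [ 1.7999e+02  4.0000e-02 -1.7547e+02] ch [-0.065   0.1548] F [-0.5 -0.3  0.8] w 0.551
travel [   7.1 -319.8   11.8] n 5.330022404457158
```

View pics/s11.png

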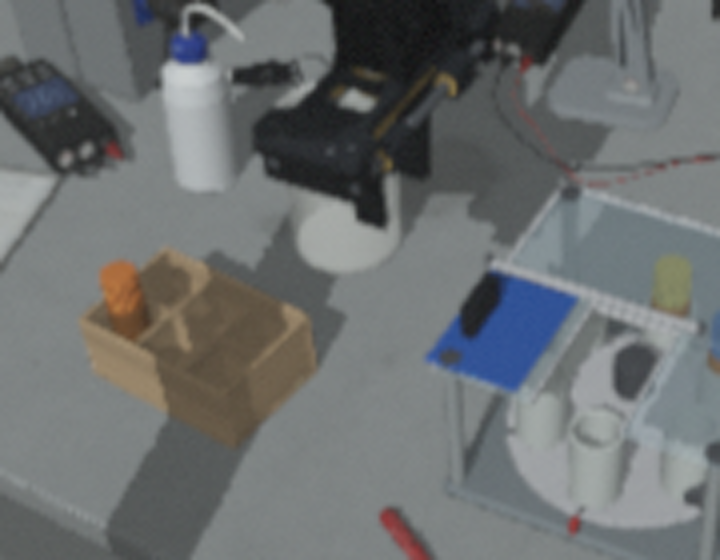

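Orange stands upright in the far-left near cell. Back to the crank.

Call:
move_arm --rows '[{"travel":[0,-40,0],"yaw":0,"jaw":0.4},{"travel":[2,-55,0],"yaw":0,"jaw":0.4},{"travel":[2,-60,0],"yaw":0,"jaw":0.4},{"travel":[2,-60,0],"yaw":0,"jaw":0.4},{"travel":[1,-60,0],"yaw":0,"jaw":0.4},{"travel":[0,-45,0],"yaw":0,"jaw":0.4},{"travel":[0,0,0],"yaw":0,"jaw":0.4},{"travel":[0,0,0],"yaw":0,"jaw":0.4}]'

```text
time_s: 23.8
ee_pos: [0.522, -0.2393, 0.2442]
orientation: [180.0, -0.0, -175.5]
force: [1.1, 0.3, 0.7]
grip_width: 0.6
```

```bash
python3 go.py w .5223 -.2412 .1096
```

```text
t 23.8 p [ 0.522  -0.2393  0.2442] yaw [ 1.7997e+02 -3.0000e-02 -1.7552e+02] ch [-0.0722 -0.1631] F [1.1 0.3 0.7] w 0.6
travel [-1.000e-01 -2.000e+00  1.346e+02] n 2.2437316664582694
```

Call:
move_arm --rows '[{"travel":[0,-2,40],"yaw":0,"jaw":0.4},{"travel":[0,0,45],"yaw":0,"jaw":0.4},{"travel":[0,0,35],"yaw":0,"jaw":0.4},{"travel":[0,0,14],"yaw":0,"jaw":0.4},{"travel":[0,0,0],"yaw":0,"jaw":0.4},{"travel":[0,0,0],"yaw":0,"jaw":1},{"travel":[0,0,0],"yaw":0,"jaw":1},{"travel":[0,0,0],"yaw":0,"jaw":1},{"travel":[0,0,0],"yaw":0,"jaw":1},{"travel":[0,0,0],"yaw":0,"jaw":1},{"travel":[0,0,0],"yaw":0,"jaw":1}]'

```text
time_s: 25.18
ee_pos: [0.5225, -0.2416, 0.1108]
orientation: [-180.0, 0.0, -175.5]
force: [-1.1, -0.1, 1.7]
grip_width: 0.18
```

```bash
python3 go.py w .5223 -.2412 .1096
```

```text
t 25.175 p [ 0.5225 -0.2416  0.1108] yaw [-1.7999e+02  1.0000e-02 -1.7550e+02] ch [-0.0719 -0.1655] F [-1.1 -0.1  1.7] w 0.18
travel [0.2 0.5 1.2] n 0.01956857345276573
```

Call:
move_arm --rows '[{"travel":[-4.3,16,0],"yaw":0,"jaw":1},{"travel":[-11.7,11.7,0],"yaw":0,"jaw":1},{"travel":[-16,4.3,0],"yaw":0,"jaw":1},{"travel":[-16,-4.3,0],"yaw":0,"jaw":1},{"travel":[-11.7,-11.7,0],"yaw":0,"jaw":1},{"travel":[-4.3,-16,0],"yaw":0,"jaw":1},{"travel":[4.3,-16,0],"yaw":0,"jaw":1},{"travel":[11.7,-11.7,0],"yaw":0,"jaw":1},{"travel":[16,-4.3,0],"yaw":0,"jaw":1},{"travel":[16,4.3,0],"yaw":0,"jaw":1},{"travel":[11.7,11.7,0],"yaw":0,"jaw":1},{"travel":[4.3,16,0],"yaw":0,"jaw":1}]'

```text
time_s: 26.68
ee_pos: [0.5226, -0.2431, 0.1109]
orientation: [-179.8, 0.1, -175.5]
force: [2.7, -5.8, -3.3]
grip_width: 0.178
```

Call:
move_arm --rows '[{"travel":[-4.3,16,0],"yaw":0,"jaw":1},{"travel":[-11.7,11.7,0],"yaw":0,"jaw":1},{"travel":[-16,4.3,0],"yaw":0,"jaw":1},{"travel":[-16,-4.3,0],"yaw":0,"jaw":1},{"travel":[-11.7,-11.7,0],"yaw":0,"jaw":1},{"travel":[-4.3,-16,0],"yaw":0,"jaw":1},{"travel":[4.3,-16,0],"yaw":0,"jaw":1},{"travel":[11.7,-11.7,0],"yaw":0,"jaw":1},{"travel":[16,-4.3,0],"yaw":0,"jaw":1},{"travel":[16,4.3,0],"yaw":0,"jaw":1},{"travel":[11.7,11.7,0],"yaw":0,"jaw":1},{"travel":[4.3,16,0],"yaw":0,"jaw":1}]'

```text
time_s: 28.18
ee_pos: [0.5226, -0.2431, 0.1109]
orientation: [-179.8, 0.1, -175.5]
force: [4.4, -6.9, -3.5]
grip_width: 0.175
```

```bash
python3 go.py w .5225 -.2416 .1096
```

```text
t 28.175 p [ 0.5226 -0.2431  0.1109] yaw [-1.7985e+02  8.0000e-02 -1.7554e+02] ch [-0.0719 -0.167 ] F [ 4.4 -6.9 -3.5] w 0.175
travel [-0.   1.5  1.3] n 0.025008679704016882
```

Repeatable. Two more turns.

Call:
move_arm --rows '[{"travel":[-4.3,16,0],"yaw":0,"jaw":1},{"travel":[-11.7,11.7,0],"yaw":0,"jaw":1},{"travel":[-16,4.3,0],"yaw":0,"jaw":1},{"travel":[-16,-4.3,0],"yaw":0,"jaw":1},{"travel":[-11.7,-11.7,0],"yaw":0,"jaw":1},{"travel":[-4.3,-16,0],"yaw":0,"jaw":1},{"travel":[4.3,-16,0],"yaw":0,"jaw":1},{"travel":[11.7,-11.7,0],"yaw":0,"jaw":1},{"travel":[16,-4.3,0],"yaw":0,"jaw":1},{"travel":[16,4.3,0],"yaw":0,"jaw":1},{"travel":[11.7,11.7,0],"yaw":0,"jaw":1},{"travel":[4.3,16,0],"yaw":0,"jaw":1}]'

```text
time_s: 29.68
ee_pos: [0.5226, -0.2431, 0.1108]
orientation: [-179.8, 0.1, -175.5]
force: [3.2, -4.3, -3.2]
grip_width: 0.176
```

Call:
move_arm --rows '[{"travel":[-4.3,16,0],"yaw":0,"jaw":1},{"travel":[-11.7,11.7,0],"yaw":0,"jaw":1},{"travel":[-16,4.3,0],"yaw":0,"jaw":1},{"travel":[-16,-4.3,0],"yaw":0,"jaw":1},{"travel":[-11.7,-11.7,0],"yaw":0,"jaw":1},{"travel":[-4.3,-16,0],"yaw":0,"jaw":1},{"travel":[4.3,-16,0],"yaw":0,"jaw":1},{"travel":[11.7,-11.7,0],"yaw":0,"jaw":1},{"travel":[16,-4.3,0],"yaw":0,"jaw":1},{"travel":[16,4.3,0],"yaw":0,"jaw":1},{"travel":[11.7,11.7,0],"yaw":0,"jaw":1},{"travel":[4.3,16,0],"yaw":0,"jaw":1}]'

```text
time_s: 31.18
ee_pos: [0.5226, -0.2431, 0.1108]
orientation: [-179.8, 0.1, -175.5]
force: [4.3, -4.9, -3.0]
grip_width: 0.175
```

Call:
move_arm --rows '[{"travel":[0,0,0],"yaw":0,"jaw":1},{"travel":[0,0,0],"yaw":0,"jaw":1}]'

```text
time_s: 31.42
ee_pos: [0.5224, -0.2412, 0.1108]
orientation: [180.0, -0.0, -175.5]
force: [0.1, 2.5, 2.9]
grip_width: 0.18
```

```bash
python3 go.py w .5225 -.2416 .1096
```

```text
t 31.425 p [ 0.5224 -0.2412  0.1108] yaw [ 1.7996e+02 -3.0000e-02 -1.7550e+02] ch [-0.0719 -0.1651] F [0.1 2.5 2.9] w 0.18
travel [-0.  -0.4  1.2] n 0.019508506826967458
```

Call:
move_arm --rows '[{"travel":[0,0,0],"yaw":0,"jaw":0.4},{"travel":[0,0,0],"yaw":0,"jaw":0.4},{"travel":[0,0,0],"yaw":0,"jaw":0.4},{"travel":[0,0,-35],"yaw":0,"jaw":0.4},{"travel":[0,0,-45],"yaw":0,"jaw":0.4},{"travel":[0,20,-30],"yaw":0,"jaw":0.4},{"travel":[-1,45,0],"yaw":0,"jaw":0.4},{"travel":[-1,50,0],"yaw":0,"jaw":0.4},{"travel":[0,35,0],"yaw":0,"jaw":0.4},{"travel":[0,15,20],"yaw":0,"jaw":0.4},{"travel":[0,0,20],"yaw":0,"jaw":0.4},{"travel":[0,0,0],"yaw":0,"jaw":0.4}]'

```text
time_s: 32.92
ee_pos: [0.5103, -0.0768, 0.1792]
orientation: [-180.0, -0.2, -175.5]
force: [0.4, 0.0, 0.0]
grip_width: 0.602
```

```bash
python3 go.py c -.069 0 .106;python3 - <<'E'
from h import *
d=cam("scene")
print(proj(d,[.5114,-.0765,.115]))
crop(d,220,130,380,285,4,"s12.png")
E
```

```text
t 32.925 p [ 0.5103 -0.0768  0.1792] yaw [-180.     -0.22 -175.49] ch [-0.0711 -0.0003] F [0.4 0.  0. ] w 0.602
travel [-2.1  0.3 73.2] n 1.2195269665033108
[[288.3752539  231.27610269]]
```

View pics/s12.png

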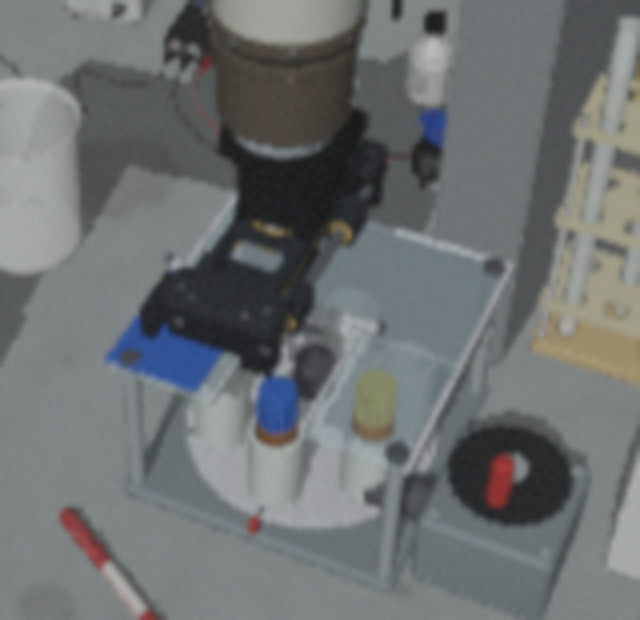

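Blue is under the port.

Call:
move_arm --rows '[{"travel":[-2,0,20],"yaw":0,"jaw":0.4},{"travel":[0,0,25],"yaw":0,"jaw":0.4},{"travel":[0,0,20],"yaw":0,"jaw":0.4},{"travel":[0,0,8],"yaw":0,"jaw":0.4},{"travel":[0,0,0],"yaw":0,"jaw":0.4},{"travel":[0,0,0],"yaw":0,"jaw":1},{"travel":[0,0,0],"yaw":0,"jaw":1},{"travel":[0,0,0],"yaw":0,"jaw":1},{"travel":[0,0,0],"yaw":0,"jaw":1},{"travel":[0,0,0],"yaw":0,"jaw":1}]'

```text
time_s: 34.22
ee_pos: [0.5128, -0.0769, 0.1079]
orientation: [-180.0, -0.1, -175.5]
force: [-3.7, -0.6, 6.0]
grip_width: 0.314
```

```bash
python3 go.py c -.069 0 .104
```

```text
t 34.225 p [ 0.5128 -0.0769  0.1079] yaw [-1.7999e+02 -8.0000e-02 -1.7550e+02] ch [-0.0687 -0.0005] F [-3.7 -0.6  6. ] w 0.314
travel [0.3 0.5 3.9] n 0.06552905098869503
```

Call:
move_arm --rows '[{"travel":[1,0,0],"yaw":0,"jaw":1},{"travel":[0,0,-15],"yaw":0,"jaw":1},{"travel":[0,0,-15],"yaw":0,"jaw":1},{"travel":[0,0,-20],"yaw":0,"jaw":1},{"travel":[0,0,-20],"yaw":0,"jaw":1},{"travel":[0,0,-30],"yaw":0,"jaw":1},{"travel":[0,0,-30],"yaw":0,"jaw":1},{"travel":[0,0,-30],"yaw":0,"jaw":1},{"travel":[0,0,-20],"yaw":0,"jaw":1},{"travel":[0,0,0],"yaw":0,"jaw":1}]'

```text
time_s: 35.48
ee_pos: [0.5135, -0.0767, 0.29]
orientation: [180.0, 0.3, -175.5]
force: [0.6, -0.2, -0.6]
grip_width: 0.312
```

```bash
python3 cell.py .4755 .265 -3.5 -.025 0 .2;python3 - <<'E'
from h import *
d=cam("scene")
crop(d,140,130,320,270,4,"s13.png")
E
```

```text
[0.4505 0.2665 0.2   ] [ 0.5135 -0.0767  0.29  ] 35.475 [ 0.6 -0.2 -0.6] 0.31165617328588996
travel [ 35.8 347.1  90. ] n 5.785072223593056
```

View pics/s13.png

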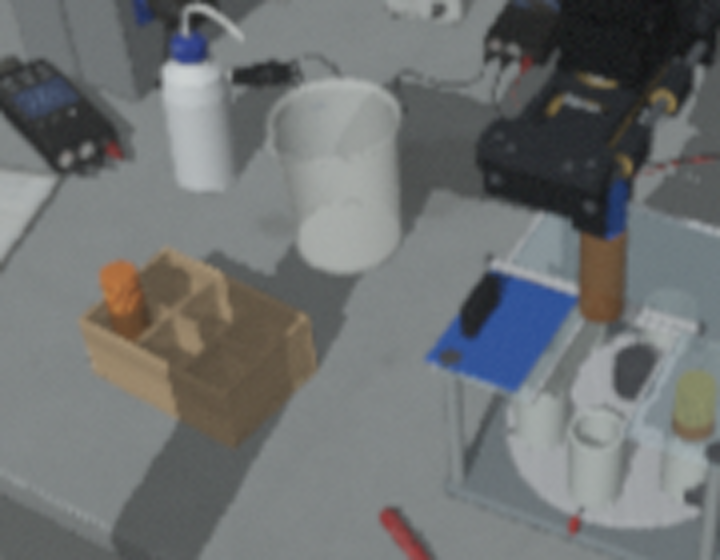

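Call:
move_arm --rows '[{"travel":[0,25,0],"yaw":0,"jaw":1},{"travel":[0,45,0],"yaw":0,"jaw":1},{"travel":[0,50,0],"yaw":0,"jaw":1},{"travel":[12,55,0],"yaw":0,"jaw":1},{"travel":[12,55,0],"yaw":0,"jaw":1},{"travel":[11,55,0],"yaw":0,"jaw":1},{"travel":[0,40,30],"yaw":0,"jaw":1},{"travel":[0,22,30],"yaw":0,"jaw":1},{"travel":[0,0,30],"yaw":0,"jaw":1},{"travel":[0,0,0],"yaw":0,"jaw":1},{"travel":[0,0,0],"yaw":0,"jaw":1}]'

```text
time_s: 36.9
ee_pos: [0.4509, 0.2664, 0.1982]
orientation: [180.0, 0.1, -175.5]
force: [-0.5, -0.1, 0.2]
grip_width: 0.317
```

```bash
python3 cell.py .4755 .265 -3.5 -.025 0 .087
python3 - <<'E'
from h import *
d=cam("scene")
crop(d,140,130,320,270,4,"s14.png")
E
```

```text
[0.4505 0.2665 0.087 ] [0.4509 0.2664 0.1982] 36.9 [-0.5 -0.1  0.2] 0.31671619345660623
travel [3.000e-01 1.000e-01 1.112e+02] n 1.8540368572515509
```

View pics/s14.png

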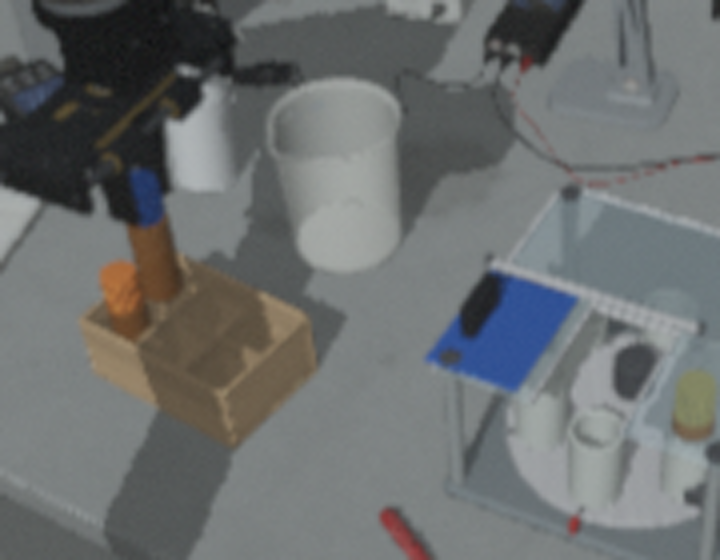

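Call:
move_arm --rows '[{"travel":[0,0,20],"yaw":0,"jaw":1},{"travel":[0,0,30],"yaw":0,"jaw":1},{"travel":[0,0,25],"yaw":0,"jaw":1},{"travel":[0,0,18],"yaw":0,"jaw":1},{"travel":[0,0,10],"yaw":0,"jaw":1},{"travel":[0,0,4],"yaw":0,"jaw":1},{"travel":[0,0,3],"yaw":0,"jaw":1},{"travel":[0,0,0],"yaw":0,"jaw":1}]'

```text
time_s: 37.95
ee_pos: [0.4506, 0.2666, 0.088]
orientation: [180.0, 0.0, -175.5]
force: [0.2, -0.2, -1.0]
grip_width: 0.316
```

```bash
python3 cell.py .4755 .265 -3.5 -.025 0 .087
python3 - <<'E'
from h import *
d=cam("scene")
crop(d,140,130,320,270,4,"s15.png")
E
```

```text
[0.4505 0.2665 0.087 ] [0.4506 0.2666 0.088 ] 37.95 [ 0.2 -0.2 -1. ] 0.3161448772960178
travel [ 0.1 -0.   1. ] n 0.016302728650873188
```

View pics/s15.png

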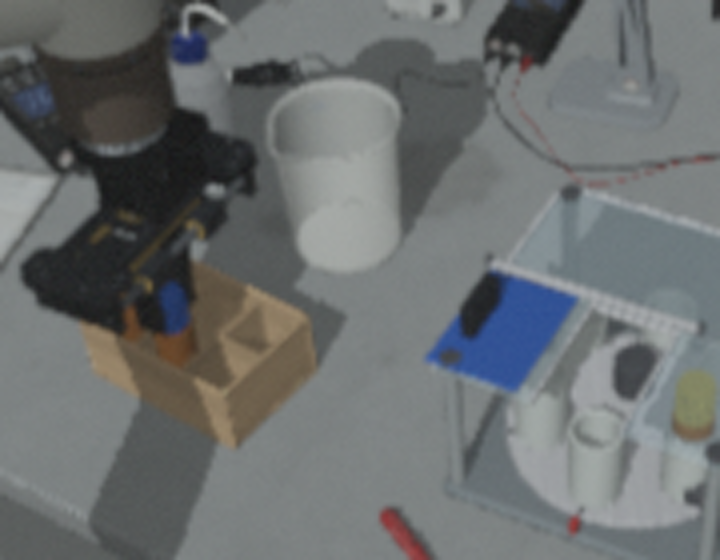

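Call:
move_arm --rows '[{"travel":[0,0,2],"yaw":0,"jaw":1},{"travel":[0,0,0],"yaw":0,"jaw":1},{"travel":[0,0,0],"yaw":0,"jaw":0.45},{"travel":[0,0,0],"yaw":0,"jaw":0.45},{"travel":[0,0,0],"yaw":0,"jaw":0.45},{"travel":[0,0,-30],"yaw":0,"jaw":0.45},{"travel":[0,0,-50],"yaw":0,"jaw":0.45},{"travel":[0,0,-50],"yaw":0,"jaw":0.45},{"travel":[0,0,-30],"yaw":0,"jaw":0.45},{"travel":[-8,-60,0],"yaw":0,"jaw":0.45},{"travel":[-8,-60,0],"yaw":0,"jaw":0.45},{"travel":[-8,-60,0],"yaw":0,"jaw":0.45}]'

```text
time_s: 39.5
ee_pos: [0.4884, 0.0873, 0.2458]
orientation: [180.0, 0.0, -175.4]
force: [0.6, 0.4, -0.8]
grip_width: 0.548
```

```bash
python3 go.py w .5224 -.2412 .2446
python3 - <<'E'
from h import *
d=cam("scene")
crop(d,140,130,320,270,4,"s16.png")
E
```

```text
t 39.5 p [0.4884 0.0873 0.2458] yaw [ 1.7999e+02  3.0000e-02 -1.7544e+02] ch [-0.0801  0.165 ] F [ 0.6  0.4 -0.8] w 0.548
travel [  -7.8 -330.1    1.2] n 5.501911806439208
```

View pics/s16.png

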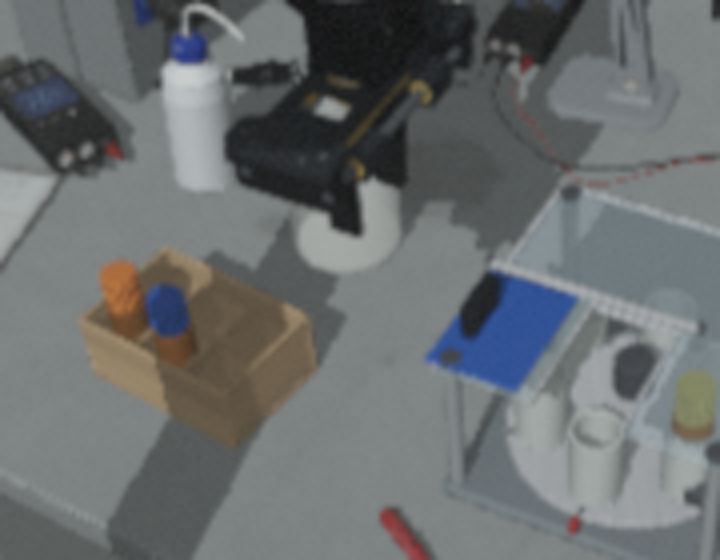

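Both are upright. On to the crank.

Call:
move_arm --rows '[{"travel":[-2,-45,0],"yaw":0,"jaw":0.4},{"travel":[-2,-60,0],"yaw":0,"jaw":0.4},{"travel":[-2,-60,0],"yaw":0,"jaw":0.4},{"travel":[-2,-60,0],"yaw":0,"jaw":0.4},{"travel":[0,-60,0],"yaw":0,"jaw":0.4},{"travel":[0,-45,0],"yaw":0,"jaw":0.4},{"travel":[0,0,0],"yaw":0,"jaw":0.4},{"travel":[0,0,0],"yaw":0,"jaw":0.4}]'

```text
time_s: 40.55
ee_pos: [0.522, -0.2392, 0.2452]
orientation: [180.0, -0.0, -175.5]
force: [-0.3, 0.6, -0.1]
grip_width: 0.601
```

```bash
python3 go.py w .5224 -.2413 .1108
```

```text
t 40.55 p [ 0.522  -0.2392  0.2452] yaw [ 1.7997e+02 -4.0000e-02 -1.7553e+02] ch [-0.0722 -0.1631] F [-0.3  0.6 -0.1] w 0.601
travel [ -0.3  -2.1 134.4] n 2.2400835728539543
```

Call:
move_arm --rows '[{"travel":[-0.3,-2,40],"yaw":0,"jaw":0.4},{"travel":[0,0,45],"yaw":0,"jaw":0.4},{"travel":[0,0,35],"yaw":0,"jaw":0.4},{"travel":[0,0,14],"yaw":0,"jaw":0.4},{"travel":[0,0,0],"yaw":0,"jaw":0.4},{"travel":[0,0,0],"yaw":0,"jaw":1},{"travel":[0,0,0],"yaw":0,"jaw":1},{"travel":[0,0,0],"yaw":0,"jaw":1},{"travel":[0,0,0],"yaw":0,"jaw":1},{"travel":[0,0,0],"yaw":0,"jaw":1},{"travel":[0,0,0],"yaw":0,"jaw":1}]'

```text
time_s: 41.92
ee_pos: [0.5226, -0.2416, 0.1118]
orientation: [-180.0, -0.0, -175.5]
force: [-1.0, 0.9, 0.9]
grip_width: 0.177
```

Call:
move_arm --rows '[{"travel":[-4.3,16,0],"yaw":0,"jaw":1},{"travel":[-11.7,11.7,0],"yaw":0,"jaw":1},{"travel":[-16,4.3,0],"yaw":0,"jaw":1},{"travel":[-16,-4.3,0],"yaw":0,"jaw":1},{"travel":[-11.7,-11.7,0],"yaw":0,"jaw":1},{"travel":[-4.3,-16,0],"yaw":0,"jaw":1},{"travel":[4.3,-16,0],"yaw":0,"jaw":1},{"travel":[11.7,-11.7,0],"yaw":0,"jaw":1},{"travel":[16,-4.3,0],"yaw":0,"jaw":1},{"travel":[16,4.3,0],"yaw":0,"jaw":1},{"travel":[11.7,11.7,0],"yaw":0,"jaw":1},{"travel":[4.3,16,0],"yaw":0,"jaw":1}]'

```text
time_s: 43.42
ee_pos: [0.5226, -0.2433, 0.1119]
orientation: [-179.8, 0.0, -175.5]
force: [2.8, -6.2, -1.7]
grip_width: 0.173
```

Call:
move_arm --rows '[{"travel":[-4.3,16,0],"yaw":0,"jaw":1},{"travel":[-11.7,11.7,0],"yaw":0,"jaw":1},{"travel":[-16,4.3,0],"yaw":0,"jaw":1},{"travel":[-16,-4.3,0],"yaw":0,"jaw":1},{"travel":[-11.7,-11.7,0],"yaw":0,"jaw":1},{"travel":[-4.3,-16,0],"yaw":0,"jaw":1},{"travel":[4.3,-16,0],"yaw":0,"jaw":1},{"travel":[11.7,-11.7,0],"yaw":0,"jaw":1},{"travel":[16,-4.3,0],"yaw":0,"jaw":1},{"travel":[16,4.3,0],"yaw":0,"jaw":1},{"travel":[11.7,11.7,0],"yaw":0,"jaw":1},{"travel":[4.3,16,0],"yaw":0,"jaw":1}]'

```text
time_s: 44.92
ee_pos: [0.5226, -0.2433, 0.1119]
orientation: [-179.8, 0.1, -175.5]
force: [3.5, -5.9, -1.7]
grip_width: 0.178
```

Call:
move_arm --rows '[{"travel":[0,0,0],"yaw":0,"jaw":1},{"travel":[0,0,0],"yaw":0,"jaw":1}]'

```text
time_s: 45.18
ee_pos: [0.5225, -0.2413, 0.1118]
orientation: [180.0, -0.1, -175.5]
force: [-2.4, 2.9, 4.2]
grip_width: 0.177
```

```bash
python3 go.py w .5224 -.2413 .1096
```

```text
t 45.175 p [ 0.5225 -0.2413  0.1118] yaw [ 1.7996e+02 -5.0000e-02 -1.7550e+02] ch [-0.0719 -0.1652] F [-2.4  2.9  4.2] w 0.177
travel [0.1 0.  2.2] n 0.03618023920727252
```

Call:
move_arm --rows '[{"travel":[0,0,0],"yaw":0,"jaw":0.4},{"travel":[0,0,0],"yaw":0,"jaw":0.4},{"travel":[0,0,0],"yaw":0,"jaw":0.4},{"travel":[0,0,-35],"yaw":0,"jaw":0.4},{"travel":[0,0,-45],"yaw":0,"jaw":0.4},{"travel":[0,20,-30],"yaw":0,"jaw":0.4},{"travel":[-1,45,0],"yaw":0,"jaw":0.4},{"travel":[-1,50,0],"yaw":0,"jaw":0.4},{"travel":[0,35,0],"yaw":0,"jaw":0.4},{"travel":[0,15,20],"yaw":0,"jaw":0.4},{"travel":[0,0,20],"yaw":0,"jaw":0.4},{"travel":[0,0,0],"yaw":0,"jaw":0.4}]'

```text
time_s: 46.68
ee_pos: [0.5107, -0.0767, 0.1802]
orientation: [-180.0, -0.2, -175.5]
force: [0.9, 0.1, 0.5]
grip_width: 0.603
```

```bash
python3 go.py c -.069 0 .106;python3 - <<'E'
from h import *
d=cam("scene")
crop(d,220,130,380,285,4,"s17.png")
E
```

```text
t 46.675 p [ 0.5107 -0.0767  0.1802] yaw [-180.     -0.2  -175.49] ch [-0.0707 -0.0002] F [0.9 0.1 0.5] w 0.603
travel [-1.7  0.2 74.2] n 1.236846572848422
```

View pics/s17.png

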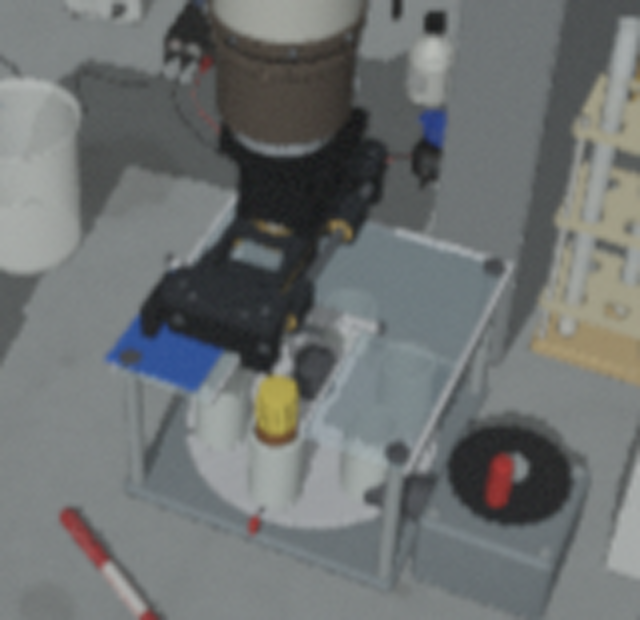

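Yellow is under the port.

Call:
move_arm --rows '[{"travel":[-1.5,0,20],"yaw":0,"jaw":0.4},{"travel":[0,0,25],"yaw":0,"jaw":0.4},{"travel":[0,0,21],"yaw":0,"jaw":0.4},{"travel":[0,0,8],"yaw":0,"jaw":0.4},{"travel":[0,0,0],"yaw":0,"jaw":0.4},{"travel":[0,0,0],"yaw":0,"jaw":1},{"travel":[0,0,0],"yaw":0,"jaw":1},{"travel":[0,0,0],"yaw":0,"jaw":1},{"travel":[0,0,0],"yaw":0,"jaw":1},{"travel":[0,0,0],"yaw":0,"jaw":1}]'

```text
time_s: 47.98
ee_pos: [0.5128, -0.0769, 0.1079]
orientation: [-180.0, -0.1, -175.5]
force: [-3.1, 0.8, 5.5]
grip_width: 0.316
```

Call:
move_arm --rows '[{"travel":[1,0,0],"yaw":0,"jaw":1},{"travel":[0,0,-15],"yaw":0,"jaw":1},{"travel":[0,0,-15],"yaw":0,"jaw":1},{"travel":[0,0,-20],"yaw":0,"jaw":1},{"travel":[0,0,-20],"yaw":0,"jaw":1},{"travel":[0,0,-30],"yaw":0,"jaw":1},{"travel":[0,0,-30],"yaw":0,"jaw":1},{"travel":[0,0,-30],"yaw":0,"jaw":1},{"travel":[0,0,-20],"yaw":0,"jaw":1},{"travel":[0,0,0],"yaw":0,"jaw":1}]'

```text
time_s: 49.22
ee_pos: [0.5131, -0.0767, 0.2898]
orientation: [180.0, 0.3, -175.5]
force: [0.1, -0.6, -1.8]
grip_width: 0.316
```

```bash
python3 cell.py .4755 .265 -3.5 -.025 -.05 .2;python3 - <<'E'
from h import *
d=cam("scene")
crop(d,140,130,320,270,4,"s18.png")
E
```

```text
[0.4475 0.2166 0.2   ] [ 0.5131 -0.0767  0.2898] 49.225 [ 0.1 -0.6 -1.8] 0.3159506900173981
travel [ 42.4 297.6  89.8] n 4.95956457274363
```

View pics/s18.png

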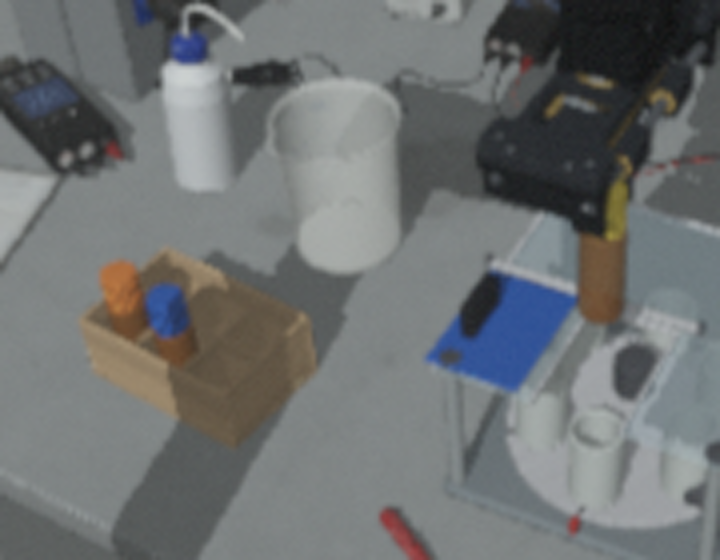

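Crate still unmoved.

Call:
move_arm --rows '[{"travel":[0,25,0],"yaw":0,"jaw":1},{"travel":[0,45,0],"yaw":0,"jaw":1},{"travel":[0,50,0],"yaw":0,"jaw":1},{"travel":[14,55,0],"yaw":0,"jaw":1},{"travel":[14,55,0],"yaw":0,"jaw":1},{"travel":[14,45,0],"yaw":0,"jaw":1},{"travel":[0,22,30],"yaw":0,"jaw":1},{"travel":[0,0,30],"yaw":0,"jaw":1},{"travel":[0,0,30],"yaw":0,"jaw":1},{"travel":[0,0,0],"yaw":0,"jaw":1},{"travel":[0,0,0],"yaw":0,"jaw":1}]'

```text
time_s: 50.65
ee_pos: [0.4476, 0.2162, 0.1982]
orientation: [180.0, 0.1, -175.5]
force: [-0.7, 0.4, -1.3]
grip_width: 0.315
```

```bash
python3 cell.py .4755 .265 -3.5 -.025 -.05 .088
python3 - <<'E'
from h import *
d=cam("scene")
crop(d,140,130,320,270,4,"s19.png")
E
```

```text
[0.4475 0.2166 0.088 ] [0.4476 0.2162 0.1982] 50.65 [-0.7  0.4 -1.3] 0.3147387037448785
travel [1.000e-01 5.000e-01 1.102e+02] n 1.8373790814082658
```

View pics/s19.png

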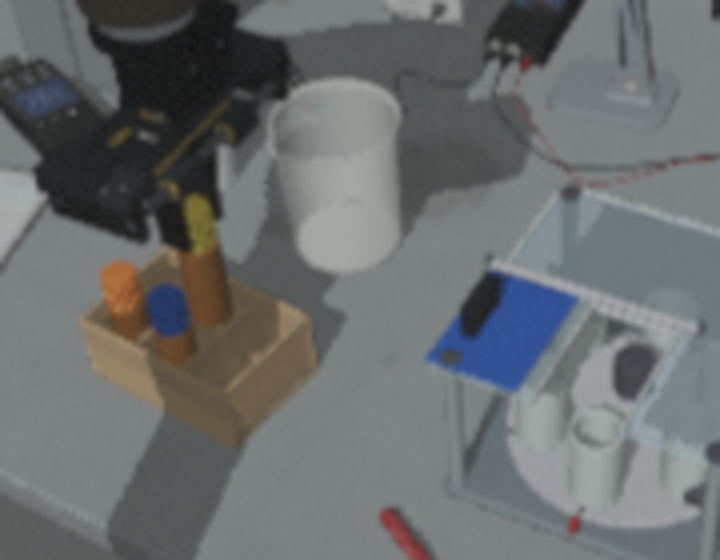

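Call:
move_arm --rows '[{"travel":[0,0.5,20],"yaw":0,"jaw":1},{"travel":[0,0,30],"yaw":0,"jaw":1},{"travel":[0,0,25],"yaw":0,"jaw":1},{"travel":[0,0,18],"yaw":0,"jaw":1},{"travel":[0,0,10],"yaw":0,"jaw":1},{"travel":[0,0,4],"yaw":0,"jaw":1},{"travel":[0,0,3],"yaw":0,"jaw":1},{"travel":[0,0,0],"yaw":0,"jaw":1}]'

```text
time_s: 51.7
ee_pos: [0.4473, 0.2167, 0.088]
orientation: [180.0, 0.0, -175.5]
force: [-0.3, -0.4, -1.3]
grip_width: 0.317
```

```bash
python3 cell.py .4755 .265 -3.5 -.025 -.05 .087
python3 - <<'E'
from h import *
d=cam("scene")
crop(d,140,130,320,270,4,"s20.png")
E
```

```text
[0.4475 0.2166 0.087 ] [0.4473 0.2167 0.088 ] 51.7 [-0.3 -0.4 -1.3] 0.3172214615816326
travel [-0.2 -0.1  1. ] n 0.01659676804148409
```

View pics/s20.png

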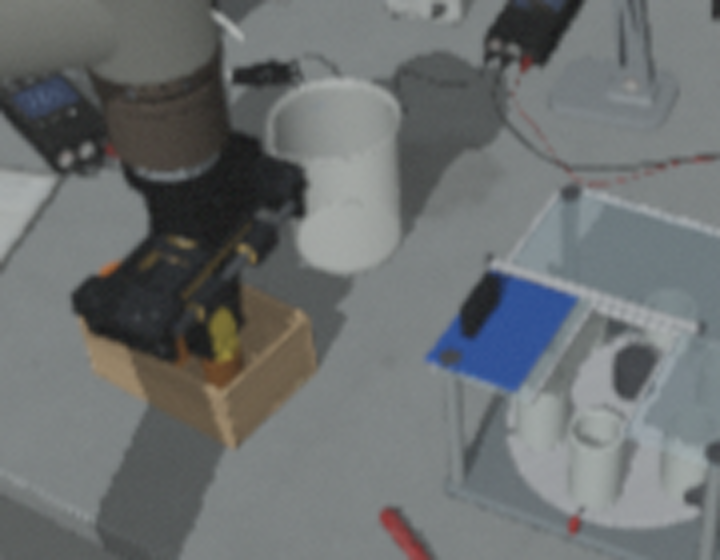

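Call:
move_arm --rows '[{"travel":[0,0,2],"yaw":0,"jaw":1},{"travel":[0,0,0],"yaw":0,"jaw":1},{"travel":[0,0,0],"yaw":0,"jaw":0.45},{"travel":[0,0,0],"yaw":0,"jaw":0.45},{"travel":[0,0,0],"yaw":0,"jaw":0.45},{"travel":[0,0,-30],"yaw":0,"jaw":0.45},{"travel":[0,0,-50],"yaw":0,"jaw":0.45},{"travel":[0,0,-50],"yaw":0,"jaw":0.45},{"travel":[0,0,-30],"yaw":0,"jaw":0.35},{"travel":[-8,-40,0],"yaw":0,"jaw":0.25},{"travel":[-8,-20,0],"yaw":0,"jaw":0.25},{"travel":[0,0,0],"yaw":0,"jaw":0.25}]'

```text
time_s: 53.25
ee_pos: [0.4679, 0.1569, 0.2455]
orientation: [180.0, -0.0, -175.6]
force: [0.5, 0.3, 0.3]
grip_width: 0.744
```

```bash
python3 go.py c -.0565 .104 .2
python3 - <<'E'
from h import *
d=cam("scene");c=cam("top")
crop(d,140,130,320,270,4,"s21.png");crop(c,170,165,390,285,3.6,"t21.png")
for k in(d,c):print([b for b in blobs(k,(0,0,0),(180,255,50),12,(230,180,330,260))])
# tab guess
for k in (d,c): print(proj(k,[.5169,.0233,.1645]),proj(k,[.5169,.0233,.1755]))
E
```

```text
t 53.25 p [0.4679 0.1569 0.2455] yaw [ 180.     -0.   -175.63] ch [-0.0951  0.2361] F [0.5 0.3 0.3] w 0.744
travel [ -38.9 -132.    45.5] n 2.2003901778666086
[(67, (256, 199, 8, 14), [259.6, 205.7])]
[(340, (230, 211, 12, 49), [235.8, 230.1]), (12, (305, 216, 7, 4), [308.0, 217.4]), (37, (278, 226, 4, 14), [279.5, 232.6])]
[[258.80253356 205.34255097]] [[258.67016614 202.53561976]]
[[278.92473894 232.65673905]] [[278.88796717 232.38180211]]
```

View pics/s21.png

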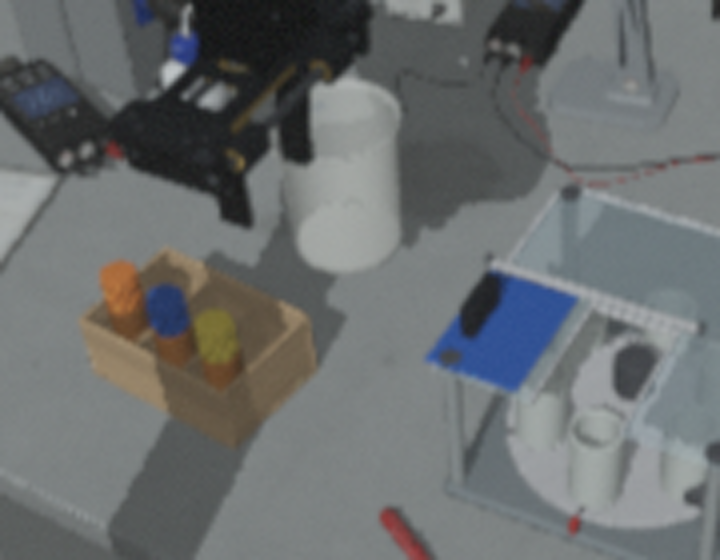

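View pics/t21.png

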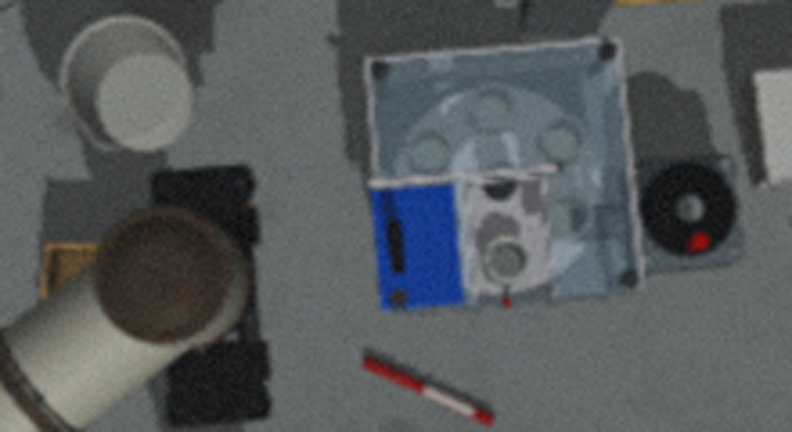

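```bash
python3 go.py w .517 .023 .157
```

```text
t 53.35 p [0.4676 0.158  0.2454] yaw [ 1.8000e+02 -1.0000e-02 -1.7553e+02] ch [-0.0953  0.2372] F [-0.2 -1.2  0. ] w 0.743
travel [ -38.7 -138.4   88.4] n 2.3069360146367193
```

Call:
move_arm --rows '[{"travel":[-10,-35,0],"yaw":0,"jaw":0.25},{"travel":[-10,-35,0],"yaw":0,"jaw":0.25},{"travel":[-10,-35,0],"yaw":0,"jaw":0.25},{"travel":[-8.5,-33.5,0],"yaw":0,"jaw":0.25},{"travel":[0,0,25],"yaw":0,"jaw":0.25},{"travel":[0,0,20],"yaw":0,"jaw":0.25},{"travel":[0,0,0],"yaw":0,"jaw":0.25},{"travel":[0,0,0],"yaw":0,"jaw":0.25}]'

```text
time_s: 54.35
ee_pos: [0.5176, 0.0235, 0.2014]
orientation: [-180.0, 0.1, -175.4]
force: [-0.4, 1.1, 0.3]
grip_width: 0.747
```

```bash
python3 go.py w .517 .023 .157
python3 - <<'E'
from h import *
d=cam("scene")
crop(d,220,130,380,270,4.5,"s22.png")
E
```

```text
t 54.35 p [0.5176 0.0235 0.2014] yaw [-1.7999e+02  8.0000e-02 -1.7543e+02] ch [-0.056   0.0992] F [-0.4  1.1  0.3] w 0.747
travel [ 0.6 -0.5 44.4] n 0.739495660488268
```

View pics/s22.png

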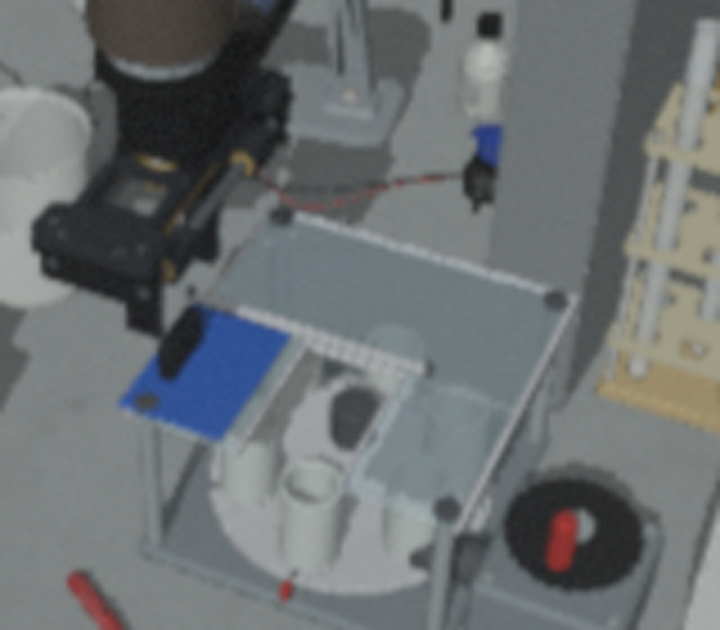

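Call:
move_arm --rows '[{"travel":[0,0,15],"yaw":0,"jaw":0.25},{"travel":[0,0,18],"yaw":0,"jaw":0.25},{"travel":[0,0,11],"yaw":0,"jaw":0.25},{"travel":[0,0,0],"yaw":0,"jaw":0.25},{"travel":[0,0,0],"yaw":0,"jaw":1},{"travel":[0,0,0],"yaw":0,"jaw":1},{"travel":[0,0,0],"yaw":0,"jaw":1},{"travel":[0,0,0],"yaw":0,"jaw":1}]' --grip_force 15

```text
time_s: 55.4
ee_pos: [0.5169, 0.0229, 0.157]
orientation: [180.0, 0.0, -175.5]
force: [-2.3, 0.9, 3.1]
grip_width: 0.505
```

Call:
move_arm --rows '[{"travel":[0,-8,0],"yaw":0,"jaw":1},{"travel":[0,-15,0],"yaw":0,"jaw":1},{"travel":[0,-15,0],"yaw":0,"jaw":1},{"travel":[0,-15,0],"yaw":0,"jaw":1},{"travel":[0,-14,0],"yaw":0,"jaw":1},{"travel":[0,-6,0],"yaw":0,"jaw":1},{"travel":[0,0,0],"yaw":0,"jaw":1},{"travel":[0,0,0],"yaw":0,"jaw":1}]'

```text
time_s: 56.4
ee_pos: [0.5227, -0.0512, 0.157]
orientation: [-179.9, -0.0, -175.5]
force: [-1.9, -1.5, 5.6]
grip_width: 0.502
```

```bash
python3 go.py
```

```text
t 56.4 p [ 0.5227 -0.0512  0.157 ] yaw [-1.7992e+02 -1.0000e-02 -1.7552e+02] ch [-0.0568  0.0243] F [-1.9 -1.5  5.6] w 0.502
```

Call:
move_arm --rows '[{"travel":[0,-3,0],"yaw":0,"jaw":1},{"travel":[0,-2,0],"yaw":0,"jaw":1},{"travel":[0,0,0],"yaw":0,"jaw":1}]'

```text
time_s: 56.78
ee_pos: [0.523, -0.0552, 0.157]
orientation: [-180.0, -0.0, -175.5]
force: [-2.8, -0.1, 7.5]
grip_width: 0.505
```

Call:
move_arm --rows '[{"travel":[0,-2,0],"yaw":0,"jaw":1},{"travel":[0,-2,0],"yaw":0,"jaw":1},{"travel":[0,0,0],"yaw":0,"jaw":1}]'

```text
time_s: 57.15
ee_pos: [0.5231, -0.057, 0.157]
orientation: [179.8, 0.0, -175.5]
force: [-5.2, 9.9, 9.5]
grip_width: 0.504
```

Call:
move_arm --rows '[{"travel":[0,-2,0],"yaw":0,"jaw":1},{"travel":[0,-1,0],"yaw":0,"jaw":1},{"travel":[0,0,0],"yaw":0,"jaw":1}]'

```text
time_s: 57.52
ee_pos: [0.5232, -0.0577, 0.1569]
orientation: [179.6, 0.1, -175.5]
force: [-5.9, 18.6, 10.6]
grip_width: 0.504
```

Call:
move_arm --rows '[{"travel":[0,0,0],"yaw":0,"jaw":0.25},{"travel":[0,0,0],"yaw":0,"jaw":0.25},{"travel":[0,0,0],"yaw":0,"jaw":0.25},{"travel":[0,0,-30],"yaw":0,"jaw":0.25},{"travel":[0,0,-40],"yaw":0,"jaw":0.25},{"travel":[0,0,-40],"yaw":0,"jaw":0.25},{"travel":[20,50,0],"yaw":0,"jaw":0.25},{"travel":[30,50,0],"yaw":0,"jaw":0.25},{"travel":[30,50,0],"yaw":0,"jaw":0.25},{"travel":[0,50,0],"yaw":0,"jaw":0.25},{"travel":[0,0,0],"yaw":0,"jaw":0.25}]'

```text
time_s: 58.9
ee_pos: [0.428, 0.1334, 0.2666]
orientation: [180.0, 0.0, -175.3]
force: [-0.1, -0.2, -0.2]
grip_width: 0.753
```

```bash
python3 go.py
python3 - <<'E'
from h import *
d=cam("scene");c=cam("top")
crop(d,150,130,390,290,3.3,"s23.png");crop(c,262,165,392,262,6.1,"t23.png")
print(blobs(c,(110,180,80),(130,255,255),20,(262,165,392,262)))
E
```

```text
t 58.9 p [0.428  0.1334 0.2666] yaw [ 1.7998e+02  4.0000e-02 -1.7526e+02] ch [-0.1367  0.2158] F [-0.1 -0.2 -0.2] w 0.753
[(618, (299, 214, 25, 34), [311.9, 231.2])]
```

View pics/s23.png

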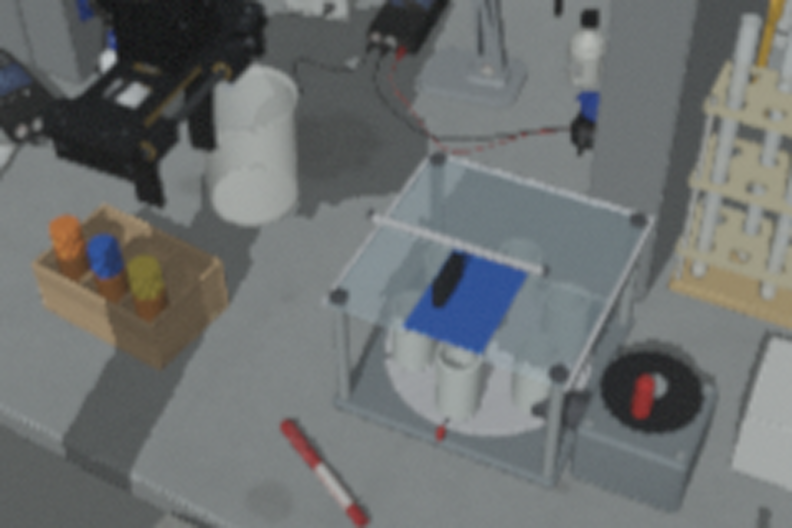

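View pics/t23.png

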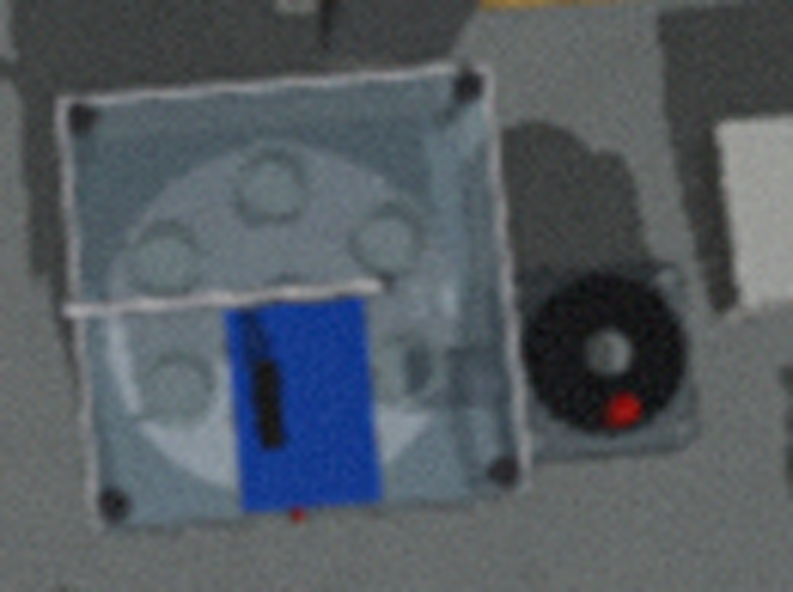

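```bash
python3 - <<'E'
from rig import arm
print(arm.hand_in())
E
```

```text
the job is handed in; nothing more can be done
None
```

The sample changer is unloaded and handed in at about 59 s of the 210 s allowed; the hand-in gives no verdict.

I slid the shutter open to its end stop. Then I wound the crank +2, −4 and −2 turns to bring the three vials present (orange, blue, yellow) under the port in that order. Each was lifted straight out and stood in the near row of the crate, and the shutter was then slid shut again.

**Last checks**
- **Vials:** the last pictures show all three upright in their own cells, and the five cups in view empty. The sixth cup, under the shutter, had just been emptied.
- **Shutter:** it stopped firmly with about 19 N of push, after about 80 mm of travel.
- **Carousel:** the crank handle is back within about 1 mm of its starting point, and the cup is centred behind the pointer.
- **Surroundings:** the beaker looks unmoved and the crate was not knocked. I did not re-check the wash bottle and the dropper bottles separately at the end, but the arm never touched or came near them.

No check failed. The two cameras disagreed by about 5–7 mm on the changer's position, which I settled by feeling out the crank's circle.

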